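# Clear the circuit plates away to the sloping rack

## Robot

A 6-joint arm with a two-finger parallel gripper is mounted at the origin on the work surface. World frame = base frame: x ahead of the robot, y to its left, z up, the work surface at z = 0. Lengths are in m, angles in rad, forces in N, time in s.
With the tool pointing down it reaches from about 0.25 to 0.775 m from the base axis. Payload 4 kg.
Tool frame: the origin (TCP) lies at the very end of the fingers, on their centre line; the grasp point (between the pads) lies hold_point_z behind it (hold_point_z is the distance from the TCP to the grasp point, in m); z points along the fingers, y is the direction in which the jaws open and shut (so a half turn about z gives the same grasp; the last joint's range is limited). The gripper opens to 94 mm and grips with 3 to 60 N. Pads are 16 mm wide; open, the fingers measure 119 mm over their backs; the gripper's body (75 mm by 177 mm) begins 78 mm behind the grasp point.
Start: joints at [1.098, 0.087, 1.371, -0, 1.684, -0.103], TCP at [0.199, 0.513, 0.206] pointing down, gripper open.
Joint ranges: [-3.1, 3.1], [-0.76, 2.03], [0.27, 2.55], [-1.08, 4.22], [0.17, 2.65], [-2.57, 2.57]. Speed limits (rad/s): [2.79, 2.79, 3.14, 3.14, 3.14, 3.14].

## Interface

Orientations are given as [roll, pitch, yaw] about the fixed x, y, z axes, in that order (R = Rz(yaw) Ry(pitch) Rx(roll)).
In Python, from bench import * gives the robot as it stands.
- The arm moves only by the tool step_arm, never from a script. Its argument "increments" is text: rows parted by semicolons, each of 6 numbers parted by spaces: the shift along the tool's x, y, z in cm, then the turn, a rotation vector about the tool's x, y, z in rad. A call has 1 to 5 rows; each row shifts and turns the commanded pose from where the row before left it, along the tool's axes as they then stand; what a row does not reach is not made up. A row lasts 1/10 s, in which the tool goes at most 50 mm and 8.59 degrees, less where a joint would pass 70% of its speed; a pose out of reach is approached as far as the arm can. A call is refused whole if a number of a shift passes 5 or a number of a turn 0.15, either way. A call with a gripper value outside its range is refused whole. "claw" is the gripper's target within -1 to 1 (shut at 1, half-way at 0, fully open at -1), set as the call begins (left out, the last holds). The fingers move at their own pace and stop on an object; the grip force is fixed at half the most. Time passes only in rows, so rows that do not move let the fingers close. It gives the time, the measured TCP pose, the force and the opening at its end, in the units of the state.
- get_obs(): the state, without advancing time (a new reading comes with each control period).
- snapshot(name): name is "scene" or "top" or "wrist"; returns the picture (420x560x3 uint8, red, green, blue); there is no depth.
- calibration(name): a dict with "camera_matrix" (3x3 intrinsics, pixels), "eye" and "orientation" of the camera in the world; the wrist camera has in their place "tool_from_camera" (4x4, takes a point from camera to tool coordinates, whose origin is the TCP and whose axes are the flange's). Camera axes: x right, y up, looking along -z (the intrinsics and any distortion apply to the point x, -y, -z); pixel columns grow to the right and rows downward; lengths in m; the calibration is good to about 2 mm. A picture is of the moment at which its call begins: read the wrist's pose just before it. calibration takes no time and is no camera call.
- close_job(): hands the job in, once; it reports no verdict.
The state is a dict: "time": time; "joint_positions": joint angles; "qvel": joint speeds; "joint_torque": joint torques, N m; "tool_pos": TCP position; "ee_rot": TCP orientation; "wrist_force": force on the tool from outside, world axes, zero at the start; "wrist_torque": the same for the moment, N m; "width": finger opening in m.
Only numpy, scipy, OpenCV 4.12 (cv2) and the standard library are available. Lean on these libraries where they do the work, as an engineer would, in place of code of your own. Each camera call takes 0.05 s, during which the arm holds its last target. There are 200 camera calls.

## Task

The practical is over: switch the console off at its red breaker (toggle down), and only then take the circuit plates that hang on its sloping panel off their screws, lifting them clear of the heads without wrenching. Stack these and all the plates lying about the bench in one squared-up pile on the middle of the sloping rack, face up and lengthwise down the slope, each one lying flat with its end right up against the backstop. Leave everything else on the bench where it is.

Things in the scene. Friction and masses are not known exactly. Their poses are not given: they have to be found in the camera images.
- console: cream supply console fixed to the bench, 300 deep (x) x 485 wide (y) x 190 mm high; origin at the centre of its underside. Its front slopes up away from the robot at 38 degrees. A ledge 22 mm high along the foot of the slope would catch a plate let go there.
- panel: the console's sloping face, 260 (up the slope) x 460 mm, origin at the centre of its surface; x up the slope, y to the robot's left, z out of the surface. Ledge at x = -130 to -122 mm. Breaker housing 90 x 56 mm, 20 mm high, centred at x = 0, y = -195 mm; a lamp 10 mm high at x = 95, y = -195 mm.
- screws_left (a point): point on the panel's surface midway between the left pair of hanging screws (panel x = 68, y = 140 mm). The two screws stand +-18 mm along panel y from it: shank 5 mm thick, head 16 mm across, from 16 to 20.5 mm above the panel.
- screws_right (a point): the same for the right pair (panel x = 68, y = -100 mm).
- screws_mid (a point): the same for the middle pair (panel x = 68, y = 20 mm). A hung plate lies on the panel, keyhole end up the slope, shanks at the closed ends of its slots (its origin 53 mm down the slope from this point). It comes off when slid 18.5 (+-2) mm up the slope, so that the heads are in the wide openings, and then drawn straight off the panel.
- screw_heads: the six round steel heads of the hanging screws, fixed to the panel, each 16 mm across and 4.5 mm thick, 2 mm clear of the face of a hung plate. Origin and axes as the panel's.
- breaker (a joint): red toggle of the main breaker on the panel, 34 mm long, 36 mm wide, 10 mm thick, turning about an axis along panel y at panel x = 0, y = -195, z = 18 mm. Radians: 0 stands square to the panel, +0.6 (stop) leans up the slope = on, -0.6 (stop) leans down the slope = off. It stays where it is left; about 2 N at the tip moves it.
- breaker_tip (a point): middle of the free end of the breaker's toggle
- rack: blue sheet-metal stand that carries the sloping shelf, fixed to the bench to the robot's left; base 200 x 140 mm, about 130 mm high. Origin at the centre of its underside, x level towards the backstop.
- shelf: the rack's shelf, 180 long x 130 mm wide, falling 25 degrees to a backstop (130 wide, 100 mm high, square to it), open at the sides. Two dark lines mark a plate's place. Origin on its surface at the backstop's foot, mid-width; x down the slope into the backstop, z square out. Plate home: origin at x = -65, y = 0, z = 14 mm per plate below it; either end first. Plates do not slide by themselves.
- hung_a: circuit plate, ivory with red sockets flush in its face, at the start hung on one of the console's three pairs of screws. 130 x 64 x 14 mm, about 150 g. Origin: centre of the underside; x along it to the keyhole end, z out of the face. Keyholes right through at y = +-18 mm: opening 21 mm wide from x = 24 to 45, then slot 9 mm wide from x = 45 to 55.5 mm. May be absent.
- hung_b: circuit plate, ivory with blue sockets flush in its face, at the start hung on one of the console's three pairs of screws. 130 x 64 x 14 mm, about 150 g. Origin: centre of the underside; x along it to the keyhole end, z out of the face. Keyholes right through at y = +-18 mm: opening 21 mm wide from x = 24 to 45, then slot 9 mm wide from x = 45 to 55.5 mm. May be absent.
- hung_c: circuit plate, ivory with orange sockets flush in its face, at the start hung on one of the console's three pairs of screws. 130 x 64 x 14 mm, about 150 g. Origin: centre of the underside; x along it to the keyhole end, z out of the face. Keyholes right through at y = +-18 mm: opening 21 mm wide from x = 24 to 45, then slot 9 mm wide from x = 45 to 55.5 mm. May be absent.
- plate_a: circuit plate, grey-green with yellow sockets flush in its face, at the start lying face up on the bench. 130 x 64 x 14 mm, about 150 g. Origin: centre of the underside; x along it to the keyhole end, z out of the face. Keyholes right through at y = +-18 mm: opening 21 mm wide from x = 24 to 45, then slot 9 mm wide from x = 45 to 55.5 mm. May be absent.
- plate_b: circuit plate, grey-green with white sockets flush in its face, at the start lying face up on the bench. 130 x 64 x 14 mm, about 150 g. Origin: centre of the underside; x along it to the keyhole end, z out of the face. Keyholes right through at y = +-18 mm: opening 21 mm wide from x = 24 to 45, then slot 9 mm wide from x = 45 to 55.5 mm. May be absent.
- plate_c: circuit plate, grey-green with red sockets flush in its face, at the start lying face up on the bench. 130 x 64 x 14 mm, about 150 g. Origin: centre of the underside; x along it to the keyhole end, z out of the face. Keyholes right through at y = +-18 mm: opening 21 mm wide from x = 24 to 45, then slot 9 mm wide from x = 45 to 55.5 mm. May be absent.
- multimeter: yellow handheld multimeter lying on the bench among the plates, 150 x 72 x 44 mm; origin at the centre of its underside, x along its length. Not to be disturbed.
- solder_station: light blue soldering station with its iron in the holder, 170 x 105 mm, about 200 mm high with the iron, which leans out 60 mm beyond one end; origin at the centre of its underside. Not to be disturbed.
- solder_reel: blue solder reel standing on its flange, 60 mm across, 46 mm high; origin at the centre of its underside. Not to be disturbed.
- screwdriver: red-handled screwdriver lying on the bench, 190 mm long; x along its length. Not to be disturbed.
- parts_tray: blue divided tray of small parts, 140 x 100 x 35 mm; origin at the centre of its underside. Not to be disturbed.
- flux_bottle: white bottle with a red cap, 52 mm across, 130 mm high; origin at the centre of its underside. Not to be disturbed.
There are look-alikes about, which are no part of the job. What is shaped like the plate_c but purple is not meant.

How it is judged:
By the outcome, as a careful person would: the job done as asked, in the order asked, and still so for the second after the job is handed in, with the robot touching nothing.
Of hung_a, hung_b, hung_c only 2 to 3 are there at a start; the rules pass over those that are not, and their reading is None.
Of plate_a, plate_b, plate_c only 2 to 3 are there at a start; the rules pass over those that are not, and their reading is None.
At some moment in a run one of plate_a, plate_b, plate_c may be knocked a few centimetres aside while the robot is not near it.
Once in a run the grip may slacken for a moment while it holds something.
It also fails if it takes over 210 s, if anything falls off the work surface, if the arm or the gripper's body presses on something with over 40 N, if the wrist force passes 120 N, or if a joint passes its speed limit or range.

## Working session

There is one attempt and no reset: what is moved stays moved. The work goes in short steps, Python scripts to look and compute and a tool call to move; the robot and the scene stay as the last step left them, time stands still between calls to the robot, and variables do not carry over. Pictures are saved under pics/ and viewed, about 12 in all and at most 16, crops included, and the job is handed in when it is done.

Besides the shell and the picture viewer there is one more tool, called after ">>>" in YAML: its name, and indented under it one key for each argument. step_arm: Moves the arm, as the interface text tells. Its arguments: {"type":"object","properties":{"increments":{"type":"string"},"claw":{"type":"number"}},"required":["increments"]}

```bash
ls; mkdir -p pics
python3 - <<'E'
from bench import *
import cv2,numpy as np
o=get_obs();print({k:np.round(v,4) for k,v in o.items()})
for n in("scene","top","wrist"):
    im=snapshot(n);cv2.imwrite(f"pics/{n}0.png",im[:,:,::-1])
    c=calibration(n);print(n,{k:np.round(v,4).tolist() if not isinstance(v,str) else v for k,v in c.items()})
a=cv2.imread("pics/scene0.png");b=cv2.imread("pics/top0.png")
E
```

```text
pics
{'time': np.float64(0.0), 'joint_positions': array([ 1.0979,  0.0879,  1.3722,  0.    ,  1.6836, -0.1031]), 'qvel': array([-0.0008,  0.0001, -0.0002, -0.0016,  0.001 , -0.0007]), 'joint_torque': array([-7.00000e-04, -3.40175e+01, -3.02432e+01,  7.19000e-02,
        3.26000e-02, -1.00000e-04]), 'tool_pos': array([0.1985, 0.5124, 0.2043]), 'ee_rot': array([-3.1395e+00, -2.0000e-04,  2.7719e+00]), 'wrist_force': array([-0.3843, -0.1219,  0.211 ]), 'wrist_torque': array([-0.0019,  0.0342,  0.0118]), 'width': np.float64(0.0942)}
scene {'camera_matrix': [[506.0848, 0.0, 278.5872], [0.0, 506.0848, 207.2055], [0.0, 0.0, 1.0]], 'eye': [1.5691, 0.3097, 1.1715], 'orientation': [0.7847, 0.0181, 1.8117]}
top {'camera_matrix': [[507.2414, 0.0, 280.0222], [0.0, 507.2414, 208.5573], [0.0, 0.0, 1.0]], 'eye': [0.3608, 0.044, 1.5475], 'orientation': [0.1143, -0.0051, -1.555]}
wrist {'camera_matrix': [[334.9078, 0.0, 276.7778], [0.0, 334.9078, 213.2821], [0.0, 0.0, 1.0]], 'tool_from_camera': [[-0.0004, 0.9727, 0.2321, 0.0665], [1.0, 0.0006, -0.0007, -0.0003], [-0.0009, 0.2321, -0.9727, -0.1794], [0.0, 0.0, 0.0, 1.0]]}
```

```bash
python3 -c "
import bench;print([x for x in dir(bench) if not x.startswith('_')])"
```

```text
['IKError', 'calibration', 'close_job', 'get_obs', 'hold_point_z', 'snapshot']
```

View pics/top0.png

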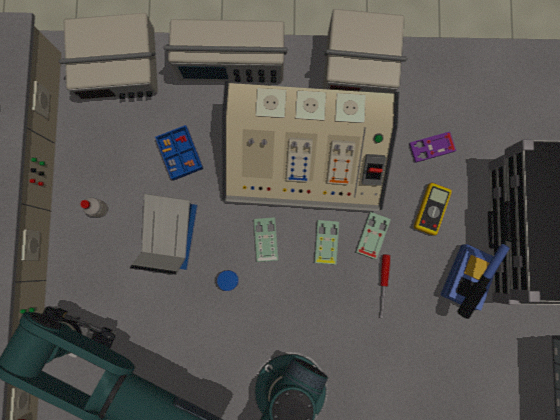

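View pics/scene0.png

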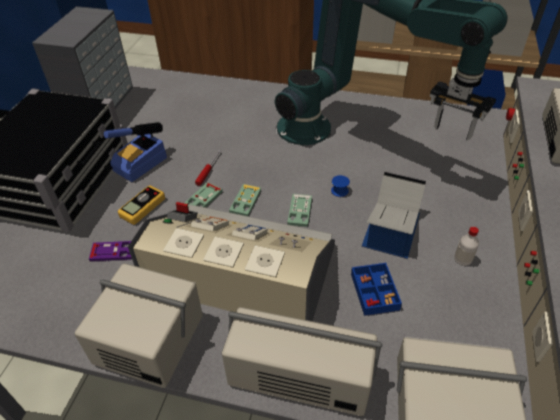

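```bash
python3 -c "
import bench;print(bench.hold_point_z)"
```

```text
0.0188
```

```bash
cat > h.py <<'E'
from bench import *
import cv2,numpy as np
from scipy.spatial.transform import Rotation as Ro
def cam(n,o=None):
    c=calibration(n);K=np.array(c["camera_matrix"])
    if n=="wrist":
        o=o or get_obs();T=np.eye(4);T[:3,:3]=Ro.from_euler("xyz",o["ee_rot"]).as_matrix();T[:3,3]=o["tool_pos"]
        T=T@np.array(c["tool_from_camera"]);return K,T[:3,:3],T[:3,3]
    return K,Ro.from_euler("xyz",c["orientation"]).as_matrix(),np.array(c["eye"])
def rays(C,uv):
    K,R,e=C;uv=np.atleast_2d(uv).astype(float)
    d=np.c_[(uv[:,0]-K[0,2])/K[0,0],-(uv[:,1]-K[1,2])/K[1,1],-np.ones(len(uv))]
    return d@R.T
def onplane(C,uv,p,n):
    d=rays(C,uv);t=((np.asarray(p)-C[2])@n)/(d@n);return C[2]+d*t[:,None]
def onz(C,uv,z): return onplane(C,uv,[0,0,z],np.array([0,0,1.]))
def proj(C,P):
    K,R,e=C;q=(np.atleast_2d(P)-e)@R;return np.c_[K[0,0]*q[:,0]/-q[:,2]+K[0,2],-K[1,1]*q[:,1]/-q[:,2]+K[1,2]]
def down(yaw): return Ro.from_euler("xyz",[np.pi,0,yaw])
def plan(pos,rot,start=None,step=4.5):
    """print rows taking the tool from start (or now) to pos, rot (Rotation); returns the pose for chaining"""
    if start is None:
        o=get_obs();start=(np.array(o["tool_pos"]),Ro.from_euler("xyz",o["ee_rot"]))
    p,r=start;pos=np.array(pos);rv=(r.inv()*rot).as_rotvec()
    n=int(max(1,np.ceil(np.linalg.norm(pos-p)*100/step),np.ceil(np.linalg.norm(rv)/.13)))
    rows=[]
    for i in range(n):
        s=r.inv().apply((pos-p)/n)*100
        rows.append(" ".join(f"{v:g}" for v in [*np.round(s,2)+0.,*np.round(rv/n,3)+0.]));r=r*Ro.from_rotvec(rv/n)
    for i in range(0,n,5): print("  ","; ".join(rows[i:i+5]))
    return pos,rot
def snap(n,name):
    o=get_obs();im=snapshot(n)[:,:,::-1].copy();cv2.imwrite(f"pics/{name}.png",im);return im,cam(n,o if n=="wrist" else None)
def rects(im,C,lo,hi,z,amin,amax=1e9):
    hsv=cv2.cvtColor(im,cv2.COLOR_BGR2HSV);m=cv2.inRange(hsv,np.array(lo),np.array(hi))
    m=cv2.morphologyEx(m,cv2.MORPH_CLOSE,np.ones((7,7)))
    for c in cv2.findContours(m,cv2.RETR_EXTERNAL,cv2.CHAIN_APPROX_NONE)[0]:
        if amin<cv2.contourArea(c)<amax:
            P=onz(C,c[:,0,:],z);(x,y),(w,h),a=cv2.minAreaRect((P[:,:2]*1000).astype(np.float32))
            if w<h: w,h,a=h,w,a+90
            print("px",np.round(c[:,0].mean(0)),"xy mm",round(x,1),round(y,1),"LxW",round(w,1),round(h,1),"ang",round((a+90)%180-90,1))
E
python3 - <<'E'
from h import *
im=cv2.imread("pics/top0.png");C=cam("top")
rects(im,C,(45,12,110),(95,120,255),.014,200,3000)
cv2.imwrite("pics/top0c.png",cv2.resize(im[70:280,120:410],None,fx=2.7,fy=2.7,interpolation=cv2.INTER_CUBIC))
hsv=cv2.cvtColor(im,cv2.COLOR_BGR2HSV);print(hsv[248,262],hsv[235,335],hsv[222,366])
E
```

```text
px [327. 242.] xy mm 438.0 -104.4 LxW 131.1 65.3 ang -3.6
px [266. 239.] xy mm 443.5 80.6 LxW 130.7 64.2 ang 5.3
px [373. 235.] xy mm 461.1 -245.4 LxW 129.9 65.2 ang -19.7
[ 51  36 140] [ 59  40 139] [64 31 66]
```

View pics/top0c.png

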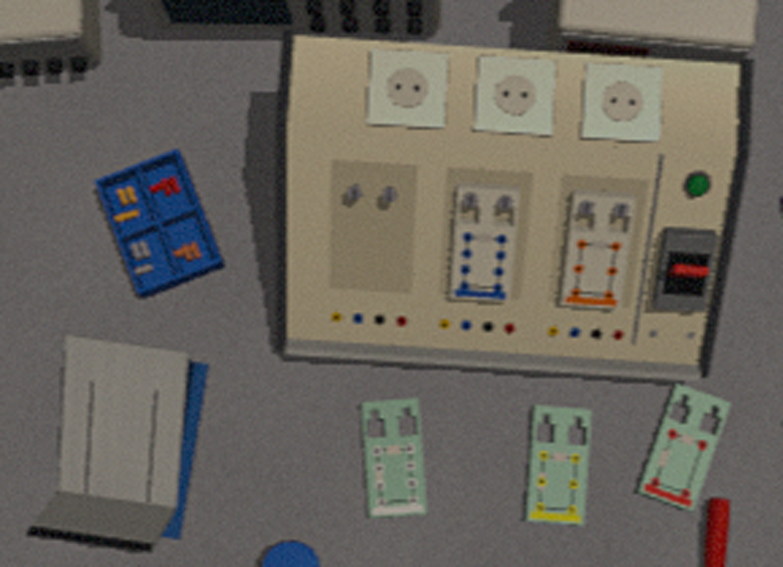

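Run:
```python
from h import *
C=cam("top")
f=lambda u,v:(120+u/2.7,70+v/2.7)
P=onz(C,[f(482,243),f(600,250)],.13);print("hung b,c",P)
yaw=np.arctan2(*(P[0]-P[1])[[1,0]])-np.pi/2;print("yaw",yaw)
# rack: shelf far corners, foot of backstop, triangulate guess heights
print("shelf corners z.13",onz(C,[f(68,337),f(190,352)],.13)); print("foot z.06",onz(C,[f(62,493),f(175,510)],.06))
print("tray etc reel",onz(C,[(227,280)],.046),"bottle",onz(C,[(86,205)],.13))
Rp=Ro.from_euler("z",yaw)*Ro.from_euler("y",-np.radians(38))
n=Rp.apply([0,0,1]);Rt=Rp*Ro.from_euler("y",np.pi)
cen=(P[0]+P[1])/2
s=plan([.30,.10,.30],down(np.pi))
plan(cen-Rp.apply([.05,0,0])+n*.16+Rp.apply([0,-.04,0]),Rt,s)
```

```text
hung b,c [[ 0.66353611 -0.01114464  0.13      ]
 [ 0.65813334 -0.1355506   0.13      ]]
yaw -0.04340129434089768
shelf corners z.13 [[0.5563887  0.41979496 0.13      ]
 [0.5427062  0.29203266 0.13      ]]
foot z.06 [[0.39577143 0.43698153 0.06      ]
 [0.37942975 0.31427768 0.06      ]]
tray etc reel [[0.32002114 0.19103093 0.046     ]] bottle [[0.52476413 0.5845062  0.13      ]]
   -2.44 -3.48 -0.95 0 0 -0.037; -2.31 -3.57 -0.95 0 0 -0.037; -2.17 -3.65 -0.95 0 0 -0.037; -2.04 -3.73 -0.95 0 0 -0.037; -1.9 -3.8 -0.95 0 0 -0.037
   -1.75 -3.87 -0.95 0 0 -0.037; -1.61 -3.93 -0.95 0 0 -0.037; -1.46 -3.99 -0.95 0 0 -0.037; -1.32 -4.04 -0.95 0 0 -0.037; -1.17 -4.08 -0.95 0 0 -0.037
   -3.16 -2.96 1.07 0.002 -0.095 0.006; -3.06 -2.94 1.37 0.002 -0.095 0.006; -2.94 -2.92 1.66 0.002 -0.095 0.006; -2.78 -2.9 1.94 0.002 -0.095 0.006; -2.61 -2.88 2.2 0.002 -0.095 0.006
   -2.4 -2.86 2.44 0.002 -0.095 0.006; -2.18 -2.84 2.66 0.002 -0.095 0.006
```

>>> step_arm:
  increments: "-2.4 -3.5 -1 0 0 -0.037; -2.3 -3.6 -1 0 0 -0.037; -2.2 -3.7 -1 0 0 -0.037; -2 -3.7 -1 0 0 -0.037; -1.9 -3.8 -1 0 0 -0.037"

```text
time: 0.65
tool_pos: [0.2487, 0.3044, 0.2555]
ee_rot: [-3.141, 0.0, 2.959]
wrist_force: [0.9, 0.2, 0.7]
width: 0.0937
```

>>> step_arm:
  increments: "-1.8 -3.9 -1 0 0 -0.037; -1.6 -3.9 -1 0 0 -0.037; -1.5 -4 -1 0 0 -0.037; -1.3 -4 -1 0 0 -0.037; -1.2 -4 -1 0 0 -0.037"

```text
time: 1.15
tool_pos: [0.3002, 0.0992, 0.3058]
ee_rot: [3.141, 0.001, -3.139]
wrist_force: [1.3, -0.4, -0.2]
width: 0.0939
```

>>> step_arm:
  increments: "-3.2 -3 1 0 -0.095 0.006; -3 -3 1.4 0 -0.095 0.006; -2.9 -2.9 1.7 0 -0.095 0.006; -2.8 -2.9 1.9 0 -0.095 0.006; -2.6 -2.9 2.2 0 -0.095 0.006"

```text
time: 1.65
tool_pos: [0.459, -0.0494, 0.252]
ee_rot: [3.134, 0.48, 3.109]
wrist_force: [0.5, 0.1, -0.3]
width: 0.0939
```

>>> step_arm:
  increments: "-2.4 -2.9 2.4 0 -0.095 0.006; -2.2 -2.8 2.7 0 -0.095 0.006; 0 0 0 0 0 0; 0 0 0 0 0 0"

```text
time: 2.05
tool_pos: [0.5209, -0.1071, 0.2284]
ee_rot: [3.122, 0.662, 3.089]
wrist_force: [1.0, -0.1, -0.2]
width: 0.094
```

Run:
```python
from h import *
o=get_obs();print(o["time"],o["tool_pos"],o["ee_rot"],o["joint_positions"])
im,C=snap("wrist","w1")
import pickle;pickle.dump(C,open("pics/w1.pkl","wb"))
cv2.imwrite("pics/w1b.png",cv2.resize(im,None,fx=1.42,fy=1.42,interpolation=cv2.INTER_CUBIC))
```

```text
2.05 [ 0.5209155  -0.10714924  0.2284484 ] [3.12233863 0.66154741 3.08939795] [-0.50072273 -0.4360858   1.91519486  0.32734462  1.080825   -2.09411657]
```

View pics/w1b.png

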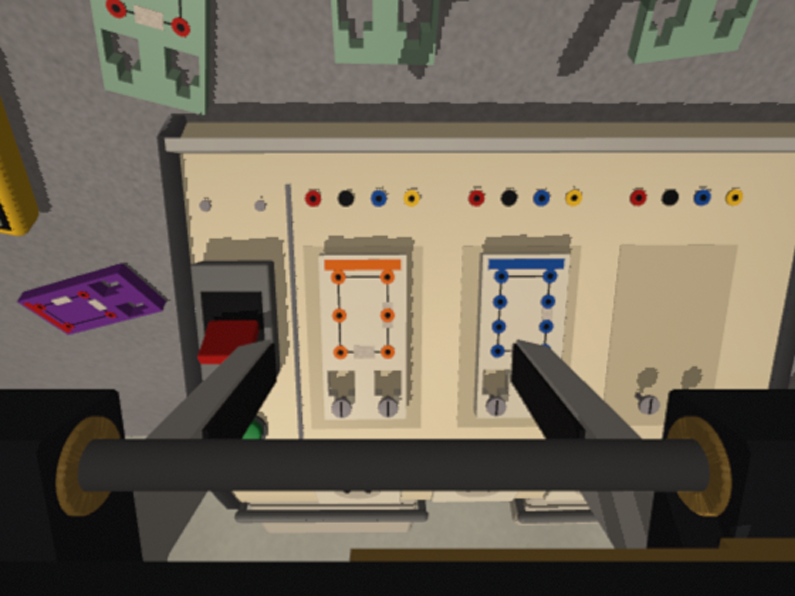

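Run:
```python
from h import *
import pickle
from scipy.optimize import least_squares
C=pickle.load(open("pics/w1.pkl","rb"))
uv=np.array([(341,408),(388,407),(496,406),(649,404),(321,255),(406,257),(485,253),(570,253),(323,417),(404,418)])/1.42
P=np.array([(68,-118,20.5),(68,-82,20.5),(68,2,20.5),(68,122,20.5),(-50,-132,14),(-50,-68,14),(-50,-12,14),(-50,52,14),(80,-132,14),(80,-68,14)])/1e3
def T(q): return Ro.from_euler("xyz",[q[5],-q[4],q[3]])
def f(q): return (proj(C,T(q).apply(P)+q[:3])-uv).ravel()
f4=lambda q:f([*q,np.radians(38),0])
s=least_squares(f4,[.66,-.03,.11,-.04]);print(s.x,np.round(s.fun.reshape(-1,2),1).tolist())
s2=least_squares(f,[*s.x,.66,0]);print(s2.x,np.degrees(s2.x[4]),np.abs(s2.fun).max())
np.save("panel.npy",s.x)
# check against top image
Ct=cam("top");print(proj(Ct,T([*s.x,np.radians(38),0]).apply([[.015,.020,.014],[.015,-.1,.014],[.095,-.195,.010]])+s.x[:3]))
```

```text
[ 0.65950911 -0.03333477  0.1040217  -0.05548157] [[0.3, -0.3], [0.0, 0.2], [0.0, 0.2], [-0.4, 0.8], [-1.4, -0.5], [0.7, -2.0], [-1.2, 0.7], [-0.1, 0.7], [1.2, 0.8], [1.1, -0.4]]
[ 0.65898287 -0.03337492  0.10432267 -0.05502365  0.65344614 -0.00214173] 37.43970595343362 1.9283228464792614
[[299.27646911 160.33658816]
 [341.20031683 163.32323941]
 [378.73484604 139.27667445]]
```

```bash
cat >> h.py <<'E'
def panel():
    q=np.load("panel.npy");Rp=Ro.from_euler("xyz",[0,-np.radians(38),q[3]]);return q[:3],Rp,Rp*Ro.from_euler("y",np.pi)
def pp(x,y,z):
    t,Rp,_=panel();return t+Rp.apply(np.array([x,y,z])/1000)
def inpanel():
    o=get_obs();t,Rp,Rt=panel();return np.round(Rp.inv().apply(np.array(o["tool_pos"])-t)*1000,1),np.round((Rt.inv()*Ro.from_euler("xyz",o["ee_rot"])).as_rotvec(),3)
E
python3 - <<'E'
from h import *
print(inpanel())
Rt=panel()[2]
s=plan(pp(45,-195,85),Rt);s=plan(pp(45,-195,38),Rt,s)
E
```

```text
(array([-27.7, -80.9, 181.7]), array([-0.021, -0.001, -0.004]))
   -1.8 -2.91 2.36 0.005 0 0.001; -1.81 -2.9 2.37 0.005 0 0.001; -1.81 -2.88 2.39 0.005 0 0.001; -1.81 -2.87 2.4 0.005 0 0.001
   0 0 2.35 0 0 0; 0 0 2.35 0 0 0
```

>>> step_arm:
  increments: "-1.8 -2.9 2.4 0.005 0 0.001; -1.8 -2.9 2.4 0.005 0 0.001; -1.8 -2.9 2.4 0.005 0 0.001; -1.8 -2.9 2.4 0.005 0 0.001; 0 0 0 0 0 0"
  claw: 1

```text
time: 2.6
tool_pos: [0.6345, -0.229, 0.196]
ee_rot: [3.14, 0.662, 3.087]
wrist_force: [-0.3, 1.3, -0.3]
width: 0.0576
```

>>> step_arm:
  increments: "0 0 0 0 0 0; 0 0 0 0 0 0; 0 0 0 0 0 0; 0 0 0 0 0 0; 0 0 0 0 0 0"

```text
time: 3.1
tool_pos: [0.6322, -0.227, 0.199]
ee_rot: [-3.141, 0.666, 3.088]
wrist_force: [0.2, 0.3, 0.2]
width: 0.0172
```

Run:
```python
from h import *
print(inpanel(),get_obs()["width"]); 
im,C=snap("wrist","w2");cv2.imwrite("pics/w2b.png",im)
```

```text
(array([  45.4, -194.9,   85.1]), array([-0.001, -0.003, -0.002])) 0.017247071549947833
```

View pics/w2b.png

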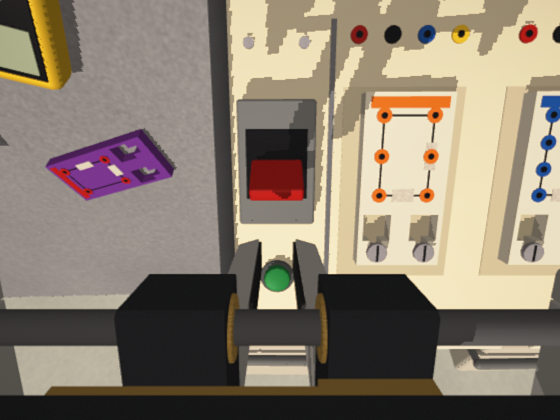

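>>> step_arm:
  increments: "0 0 1.6 0 0 0; 0 0 1.6 0 0 0; 0 0 1.5 0 0 0; 0 0 0 0 0 0; 0 0 0 0 0 0"

```text
time: 3.65
tool_pos: [0.6613, -0.2287, 0.1591]
ee_rot: [3.14, 0.663, 3.087]
wrist_force: [-0.2, -0.3, 0.4]
width: 0.0006
```

>>> step_arm:
  increments: "1 0 0 0 0 0; 0.6 0 0 0 0 0; 0.6 0 0 0 0 0; 0.6 0 0 0 0 0; 0.6 0 0 0 0 0"

```text
time: 4.15
tool_pos: [0.6355, -0.2288, 0.1435]
ee_rot: [-3.138, 0.671, 3.088]
wrist_force: [1.9, -1.0, 5.2]
width: 0.0006
```

>>> step_arm:
  increments: "0.4 0 0 0 0 0; 0.4 0 0 0 0 0; 0.2 0 0 0 0 0; 0 0 0 0 0 0"

```text
time: 4.55
tool_pos: [0.6272, -0.2281, 0.135]
ee_rot: [-3.14, 0.667, 3.087]
wrist_force: [3.8, -1.3, 4.6]
width: 0.0004
```

Run:
```python
from h import *
print(inpanel(),get_obs()["width"],get_obs()["wrist_force"])
```

```text
(array([   2.1, -196.2,   37.7]), array([ 0.001, -0.004, -0.001])) 0.00042608796487158315 [ 3.81460945 -1.28494569  4.55402519]
```

>>> step_arm:
  increments: "0.2 0 0 0 0 0; 0.2 0 0 0 0 0; 0 0 0 0 0 0; 0 0 0 0 0 0"

```text
time: 4.95
tool_pos: [0.6263, -0.2281, 0.1351]
ee_rot: [-3.14, 0.673, 3.087]
wrist_force: [7.4, -0.9, 5.5]
width: 0.0003
```

Run:
```python
from h import *
print(inpanel(),get_obs()["wrist_force"])
```

```text
(array([   1.5, -196.3,   38.3]), array([ 0.001, -0.009, -0.001])) [ 7.40193924 -0.89530202  5.45502891]
```

>>> step_arm:
  increments: "-1 0 0 0 0 0; -1 0 0 0 0 0; -1 0 -2 0 0 0; 0 0 -4 0 0 0; 0 0 0 0 0 0"

```text
time: 5.45
tool_pos: [0.6105, -0.227, 0.2013]
ee_rot: [-3.138, 0.669, 3.09]
wrist_force: [-0.3, -0.1, 1.1]
width: 0.0005
```

>>> step_arm:
  increments: "0 1 -2 0 0 0; 0.5 4 0 0 0 0; 0.5 4 0 0 0 0; 0 0 0 0 0 0; 0 0 0 0 0 0"
  claw: -1

```text
time: 5.95
tool_pos: [0.5944, -0.134, 0.2043]
ee_rot: [3.14, 0.661, 3.089]
wrist_force: [0.2, 0.2, 0.3]
width: 0.0373
```

>>> step_arm:
  increments: "0 0 0 0 0 0; 0 0 0 0 0 0; 0 0 0 0 0 0; 0 0 0 0 0 0; 0 0 0 0 0 0"

```text
time: 6.45
tool_pos: [0.5949, -0.136, 0.2066]
ee_rot: [3.141, 0.665, 3.086]
wrist_force: [0.0, 0.4, 0.1]
width: 0.0772
```

Run:
```python
from h import *
print(inpanel(),get_obs()["width"],get_obs()["wrist_force"])
s=plan(pp(15,-100,45),panel()[2]);s=plan(pp(15,-100,3),panel()[2],s)
im,C=snap("wrist","w3")
```

```text
(array([  16.8, -106.1,  117.1]), array([-0.   , -0.001, -0.   ])) 0.07716855440714881 [0.02235691 0.43686187 0.08744476]
   0.09 0.3 3.6 0 0.001 0; 0.09 0.3 3.6 0 0.001 0
   0 0 4.2 0 0 0
```

View pics/w3.png

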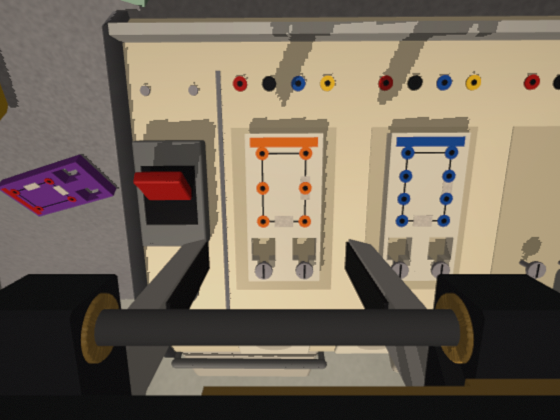

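Run:
```python
from h import *
from scipy.optimize import least_squares
C=cam("wrist")
uv=np.array([(263,270),(304,270),(400,269),(441,269),(537,269),(246,136),(323,134),(391,134),(465,134),(247,282),(322,282)])
P=np.array([(68,-118,20.5),(68,-82,20.5),(68,2,20.5),(68,38,20.5),(68,122,20.5),(-50,-132,14),(-50,-68,14),(-50,-12,14),(-50,52,14),(80,-132,14),(80,-68,14)])/1e3
f=lambda q:(proj(C,Ro.from_euler("xyz",[0,-np.radians(38),q[3]]).apply(P)+q[:3])-uv).ravel()
s=least_squares(f,np.load("panel.npy"));print(s.x,np.load("panel.npy"),np.round(s.fun.reshape(-1,2),1).tolist())
np.save("panel.npy",(s.x+np.load("panel.npy"))/2)
print(inpanel())
s=plan(pp(15,-100,45),panel()[2]);s=plan(pp(15,-100,3),panel()[2],s)
```

```text
[ 0.66097436 -0.03334973  0.1032043  -0.04029775] [ 0.65950911 -0.03333477  0.1040217  -0.05548157] [[1.4, 1.3], [0.8, 1.0], [-0.5, 1.2], [-0.8, 0.8], [-1.3, 0.0], [-1.2, -0.4], [-0.9, 0.6], [-0.9, -0.2], [3.2, -1.2], [2.7, -1.3], [-2.6, -1.8]]
(array([  15.8, -105.5,  118.4]), array([ 0.004, -0.001,  0.006]))
   0.05 0.29 3.67 -0.002 0.001 -0.003; 0.04 0.28 3.67 -0.002 0.001 -0.003
   0 0 4.2 0 0 0
```

>>> step_arm:
  increments: "0 0.3 3.7 -0.002 0 -0.003; 0 0.3 3.7 -0.002 0 -0.003; 0 0 2 0 0 0; 0 0 1.2 0 0 0; 0 0 0 0 0 0"

```text
time: 7.0
tool_pos: [0.6602, -0.1324, 0.1211]
ee_rot: [3.141, 0.662, 3.094]
wrist_force: [0.8, 0.5, -0.5]
width: 0.0938
```

>>> step_arm:
  increments: "0 0 0.5 0 0 0; 0 0 0.5 0 0 0; 0 0 0 0 0 0; 0 0 0 0 0 0; 0 0 0 0 0 0"

```text
time: 7.5
tool_pos: [0.6669, -0.1333, 0.1164]
ee_rot: [-3.14, 0.666, 3.095]
wrist_force: [-0.9, 0.7, 1.7]
width: 0.0942
```

Run:
```python
from h import *
print(inpanel(),get_obs()["width"],get_obs()["wrist_force"])
```

```text
(array([ 16.9, -99.5,   3. ]), array([ 0.   , -0.003, -0.001])) 0.09417954879713059 [-0.89531998  0.67597085  1.7230102 ]
```

>>> step_arm:
  increments: "0 0 0 0 0 0; 0 0 0 0 0 0; 0 0 0 0 0 0; 0 0 0 0 0 0; 0 0 0 0 0 0"
  claw: 1

```text
time: 8.0
tool_pos: [0.6669, -0.1334, 0.1164]
ee_rot: [-3.14, 0.666, 3.095]
wrist_force: [-4.8, -1.3, 4.2]
width: 0.0635
```

>>> step_arm:
  increments: "0 0 0 0 0 0; 0 0 0 0 0 0; 0 0 0 0 0 0; 0 0 0 0 0 0; 0 0 0 0 0 0"

```text
time: 8.5
tool_pos: [0.6669, -0.1334, 0.1163]
ee_rot: [-3.14, 0.666, 3.095]
wrist_force: [-4.6, -0.4, 6.0]
width: 0.0637
```

Run:
```python
from h import *
print(inpanel(),get_obs()["width"],get_obs()["wrist_force"],get_obs()["wrist_torque"])
```

```text
(array([ 16.9, -99.7,   3. ]), array([ 0.   , -0.003, -0.001])) 0.06370734756329102 [-4.58944404 -0.38270601  6.02456212] [-0.14986208  0.26897416 -0.13797037]
```

>>> step_arm:
  increments: "0 0 -0.07 0 0 0; -0.4 0 0 0 0 0; -0.5 0 0 0 0 0; -0.5 0 0 0 0 0; -0.45 0 0 0 0 0"

```text
time: 9.0
tool_pos: [0.6676, -0.1331, 0.1164]
ee_rot: [-3.141, 0.63, 3.099]
wrist_force: [-64.3, -3.9, 21.4]
width: 0.0637
```

>>> step_arm:
  increments: "0 0 0 0 0 0; 0 0 0 0 0 0"

```text
time: 9.2
tool_pos: [0.6676, -0.1332, 0.1164]
ee_rot: [3.141, 0.631, 3.098]
wrist_force: [-54.4, -2.5, 18.8]
width: 0.0636
```

Run:
```python
from h import *
print(inpanel(),get_obs()["width"],get_obs()["wrist_force"],get_obs()["wrist_torque"])
im,C=snap("wrist","w4")
cv2.imwrite("pics/w4b.png",cv2.resize(im[100:300,180:400],None,fx=2.5,fy=2.5))
```

```text
(array([ 17.4, -99.4,   2.7]), array([-0.003,  0.032, -0.004])) 0.06357734668112804 [-54.41137319  -2.54335636  18.82073067] [-0.87537702  6.58795658 -1.29566156]
```

View pics/w4b.png

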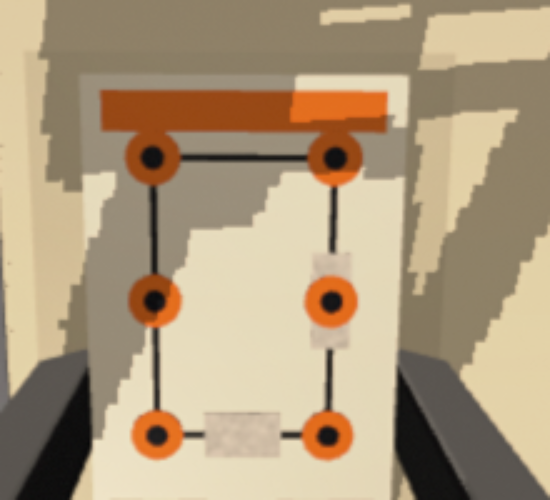

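>>> step_arm:
  increments: "0.5 0 0 0 0 0; 0.5 0 0 0 0 0; 0.5 0 0 0 0 0; 0.35 0 0 0 0 0; 0 0 0 0 0 0"

```text
time: 9.75
tool_pos: [0.667, -0.1332, 0.1167]
ee_rot: [-3.141, 0.667, 3.095]
wrist_force: [-0.4, -1.3, 3.7]
width: 0.0636
```

```bash
cat >> h.py <<'E'
def fp():
    o=get_obs();R=panel()[1];print("t",round(float(o["time"]),2),"pan",*inpanel(),"F",np.round(R.inv().apply(o["wrist_force"]),1),"M",np.round(R.inv().apply(o["wrist_torque"]),2),"w",round(float(o["width"]),4))
E
python3 -c "
from h import *
fp()"
```

```text
t 9.75 pan [ 17.2 -99.4   3.3] [ 0.    -0.004 -0.001] F [ 2.  -1.3  3.1] M [-0.15  0.01 -0.06] w 0.0636
```

>>> step_arm:
  increments: "0 0 -0.1 0 0 0; 0 0 0 0 0 0; 0 0 0 0 0 0"

```text
time: 10.05
tool_pos: [0.6666, -0.133, 0.1172]
ee_rot: [-3.141, 0.666, 3.095]
wrist_force: [4.7, -0.7, 1.3]
width: 0.0637
```

```bash
python3 -c "
from h import *
fp()"
```

```text
t 10.05 pan [ 17.1 -99.3   3.9] [-0.    -0.003 -0.001] F [ 4.6 -0.5 -1.9] M [-0.1  -0.48 -0.02] w 0.0637
```

>>> step_arm:
  increments: "-0.15 0 0 0 0 0; -0.15 0 0 0 0 0; 0 0 0 0 0 0; 0 0 0 0 0 0"

```text
time: 10.45
tool_pos: [0.667, -0.1325, 0.117]
ee_rot: [3.141, 0.662, 3.095]
wrist_force: [-0.3, 0.1, -0.4]
width: 0.0637
```

```bash
python3 -c "
from h import *
fp()"
```

```text
t 10.45 pan [ 17.3 -98.8   3.5] [-0.001  0.002 -0.001] F [-0.5  0.1 -0.1] M [ 0.03  0.5  -0.02] w 0.0637
```

>>> step_arm:
  increments: "-0.2 0 0 0 0 0; -0.2 0 0 0 0 0; 0 0 0 0 0 0; 0 0 0 0 0 0"

```text
time: 10.85
tool_pos: [0.6712, -0.1331, 0.1209]
ee_rot: [-3.142, 0.665, 3.095]
wrist_force: [-0.2, -0.2, -1.8]
width: 0.0635
```

```bash
python3 -c "
from h import *
fp();print(get_obs()['joint_positions'],get_obs()['joint_torque'])"
```

```text
t 10.85 pan [ 23.1 -99.1   3.9] [-0.001 -0.002 -0.001] F [-1.2 -0.2 -1.3] M [0.05 0.42 0.02] w 0.0635
[-0.38412059  0.00251907  1.78260646  0.30625687  0.74328249 -2.06877621] [-2.39640344e-01 -3.12803149e+01 -3.09611464e+01  7.87185598e-01
 -2.35487401e+00  7.15685353e-03]
```

>>> step_arm:
  increments: "-0.3 0 0 0 0 0; -0.3 0 0 0 0 0; -0.3 0 0 0 0 0; -0.3 0 0 0 0 0; 0 0 0 0 0 0"

```text
time: 11.35
tool_pos: [0.6813, -0.1339, 0.1293]
ee_rot: [-3.141, 0.666, 3.095]
wrist_force: [0.3, -1.4, -1.8]
width: 0.0639
```

Run:
```python
from h import *
fp()
im,C=snap("wrist","w5")
cv2.imwrite("pics/w5b.png",cv2.resize(im[100:320,170:500],None,fx=2.4,fy=2.4))
print(proj(C,[pp(68,-118,20.5),pp(68,-82,20.5),pp(-50,-100,14),pp(-31.5,-100,14)]))
```

```text
t 11.35 pan [ 36.2 -99.4   4.4] [ 0.    -0.003 -0.001] F [-0.8 -1.4 -1.6] M [ 0.03  0.43 -0.03] w 0.0639
[[243.15040813 320.0120059 ]
 [309.56211897 320.01372226]
 [276.36333036  91.20222317]
 [276.36402997 131.04865018]]
```

View pics/w5b.png

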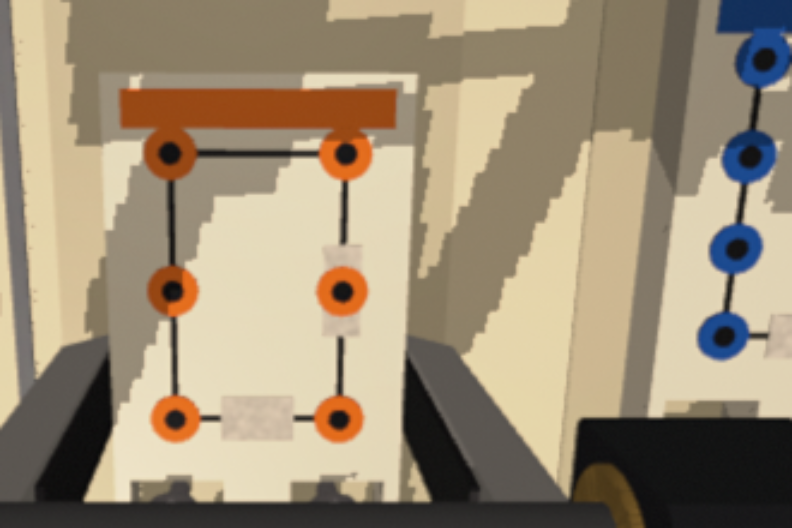

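>>> step_arm:
  increments: "0 0 -0.3 0 0 0; 0 0 -0.3 0 0 0; 0 0 -0.3 0 0 0; 0 0 0 0 0 0"

```text
time: 11.8
tool_pos: [0.675, -0.1335, 0.1363]
ee_rot: [-3.141, 0.666, 3.095]
wrist_force: [-0.4, 0.3, -1.1]
width: 0.064
```

```bash
python3 -c "
from h import *
fp()"
```

```text
t 11.8 pan [ 35.6 -99.4  13.7] [ 0.    -0.003 -0.001] F [-1.1  0.3 -0.6] M [0.11 0.39 0.04] w 0.064
```

```bash
cat >> h.py <<'E'
def shelf():
    q=np.load("shelf.npy");Rs=Ro.from_euler("xyz",[0,np.radians(25),q[3]]);return q[:3],Rs,Rs*Ro.from_euler("x",np.pi)
def sp(x,y,z):
    t,Rs,_=shelf();return t+Rs.apply(np.array([x,y,z])/1000)
def fs():
    o=get_obs();t,R,Rt=shelf();print("t",round(float(o["time"]),2),"shelf",np.round(R.inv().apply(np.array(o["tool_pos"])-t)*1000,1),np.round((Rt.inv()*Ro.from_euler("xyz",o["ee_rot"])).as_rotvec(),3),"F",np.round(R.inv().apply(o["wrist_force"]),1),"M",np.round(R.inv().apply(o["wrist_torque"]),2),"w",round(float(o["width"]),4))
E
python3 - <<'E'
from h import *
np.save("shelf.npy",[.388,.376,.06,np.pi-.107])
s=plan(pp(36,-100,135),panel()[2])
print(s[0]);s=plan([.50,.02,.31],panel()[2],s)
s=plan([.47,.21,.30],shelf()[2],s)
E
```

```text
-0.02 -0.02 -4.04 0 0.001 0; -0.02 -0.02 -4.04 0 0.001 0; -0.02 -0.02 -4.04 0 0.001 0
[ 0.60077145 -0.13060684  0.23215826]
   0.74 2.91 -2.55 0 0 0; 0.74 2.91 -2.55 0 0 0; 0.74 2.91 -2.55 0 0 0; 0.74 2.91 -2.55 0 0 0; 0.74 2.91 -2.55 0 0 0
   0.74 3.77 -0.32 0.006 0.045 0.01; 0.79 3.76 -0.31 0.006 0.045 0.01; 0.84 3.75 -0.3 0.006 0.045 0.01; 0.89 3.74 -0.28 0.006 0.045 0.01; 0.94 3.73 -0.26 0.006 0.045 0.01
```

>>> step_arm:
  increments: "0 0 -3 0 0 0; 0 0 -3 0 0 0; 0 0 -3 0 0 0; 0 0 -3 0 0 0"

```text
time: 12.2
tool_pos: [0.6002, -0.1298, 0.2308]
ee_rot: [-3.141, 0.665, 3.095]
wrist_force: [0.1, -0.5, -0.1]
width: 0.0637
```

>>> step_arm:
  increments: "0.7 2.9 -2.5 0 0 0; 0.7 2.9 -2.5 0 0 0; 0.7 2.9 -2.5 0 0 0; 0.7 2.9 -2.5 0 0 0; 0.7 2.9 -2.5 0 0 0"

```text
time: 12.7
tool_pos: [0.5021, 0.0206, 0.3076]
ee_rot: [3.141, 0.666, 3.093]
wrist_force: [-0.3, 0.0, -1.3]
width: 0.0637
```

>>> step_arm:
  increments: "0.7 3.8 -0.3 0.006 0.045 0.01; 0.8 3.8 -0.3 0.006 0.045 0.01; 0.8 3.8 -0.3 0.006 0.045 0.01; 0.9 3.7 -0.3 0.006 0.045 0.01; 0.9 3.7 -0.3 0.006 0.045 0.01"

```text
time: 13.2
tool_pos: [0.4733, 0.2125, 0.2979]
ee_rot: [3.14, 0.439, 3.036]
wrist_force: [0.8, -0.0, -1.1]
width: 0.0635
```

>>> step_arm:
  increments: "0 0 0 0 0 0; 0 0 0 0 0 0; 0 0 0 0 0 0"

```text
time: 13.5
tool_pos: [0.474, 0.2097, 0.2974]
ee_rot: [3.141, 0.44, 3.035]
wrist_force: [0.3, 0.1, 0.1]
width: 0.0639
```

Run:
```python
from h import *
import pickle
fs()
im,C=snap("wrist","w6");pickle.dump(C,open("pics/w6.pkl","wb"))
cv2.imwrite("pics/w6b.png",cv2.resize(im,None,fx=1.42,fy=1.42,interpolation=cv2.INTER_CUBIC))
```

```text
t 13.5 shelf [-193.9  156.2  171.5] [-0.001 -0.004 -0.001] F [-0.3 -0.1  0. ] M [ 0.02 -0.26 -0.01] w 0.0639
```

View pics/w6b.png

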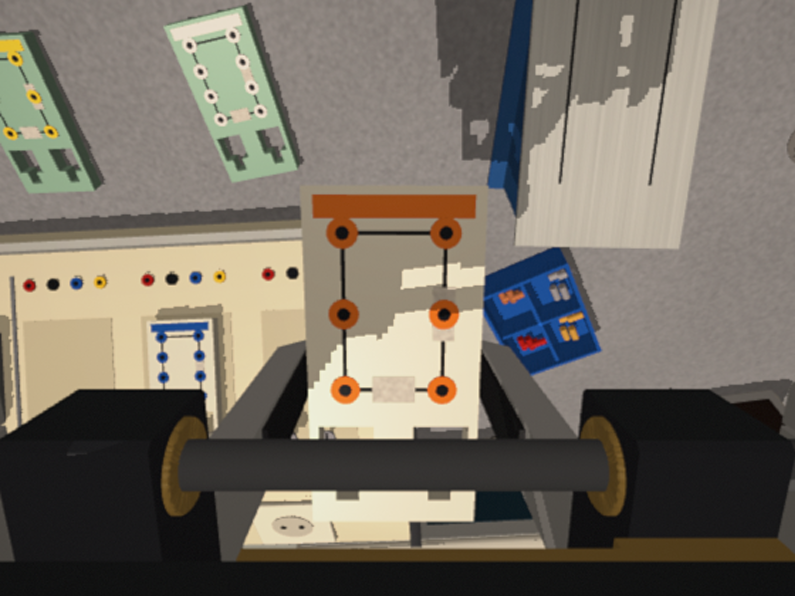

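>>> step_arm:
  increments: "3 0 -0.8 0 0 0; 3 0 -0.8 0 0 0; 3 0 -0.8 0 0 0; 2 0 -0.8 0 0 0"

```text
time: 13.95
tool_pos: [0.3601, 0.2209, 0.279]
ee_rot: [3.141, 0.44, 3.034]
wrist_force: [0.5, 0.1, -0.5]
width: 0.0637
```

>>> step_arm:
  increments: "0 0 0 0 0 0; 0 0 0 0 0 0; 0 0 0 0 0 0"

```text
time: 14.25
tool_pos: [0.3624, 0.2217, 0.2798]
ee_rot: [3.141, 0.441, 3.034]
wrist_force: [-0.7, -0.6, -1.6]
width: 0.0635
```

Run:
```python
from h import *
import pickle
c=calibration("wrist");K=np.array(c["camera_matrix"]);T=np.array(c["tool_from_camera"]);Ct=(K,T[:3,:3],T[:3,3])
uv=np.array([(302,186),(487,187),(315,521),(474,521)])/1.42
for z in(-.018,-.015,-.012,-.009): print(z,np.round(onz(Ct,uv,z)[:,:2]*1000,1).tolist())
fs()
im,C=snap("wrist","w7");pickle.dump(C,open("pics/w7.pkl","wb"))
cv2.imwrite("pics/w7b.png",cv2.resize(im,None,fx=1.42,fy=1.42,interpolation=cv2.INTER_CUBIC))
```

```text
-0.018 [[67.6, -30.2], [67.3, 30.7], [-59.7, -30.9], [-59.8, 31.3]]
-0.015 [[67.7, -30.8], [67.3, 31.3], [-62.1, -31.5], [-62.1, 31.9]]
-0.012 [[67.7, -31.4], [67.3, 31.8], [-64.4, -32.0], [-64.5, 32.5]]
-0.009 [[67.7, -31.9], [67.3, 32.4], [-66.8, -32.6], [-66.9, 33.1]]
t 14.25 shelf [-84.8 156.2 203.1] [-0.001 -0.004  0.   ] F [ 1.2  0.7 -1.1] M [-0.01 -0.29  0.01] w 0.0635
```

View pics/w7b.png

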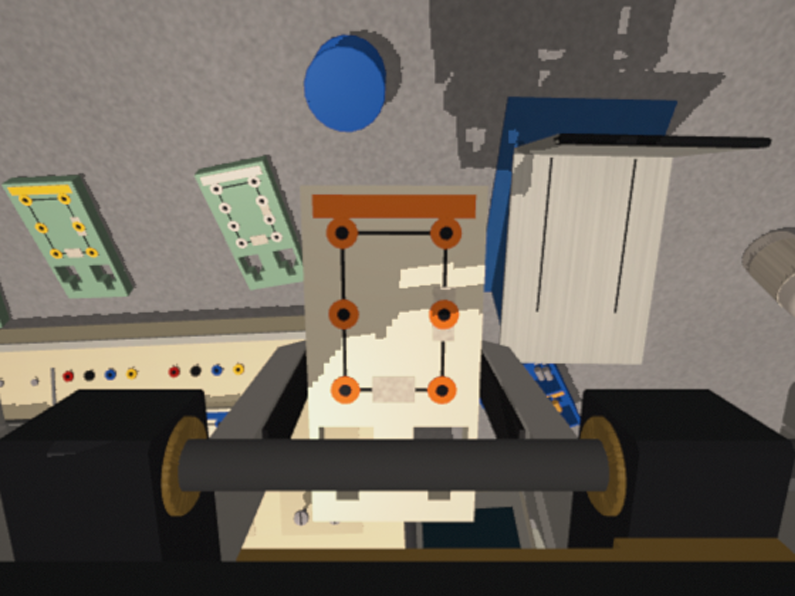

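Run:
```python
from h import *
import pickle
from scipy.optimize import least_squares
C6,C7=[pickle.load(open(f"pics/w{i}.pkl","rb")) for i in(6,7)]
D=[(C6,(515,246),(-180,65,0)),(C6,(680,249),(-180,-65,0)),(C7,(501,362),(-180,65,0)),(C7,(641,363),(-180,-65,0)),(C7,(672,155),(0,-65,0)),(C7,(519,152),(0,65,0)),(C7,(770,142),(0,-65,100)),(C7,(556,136),(0,65,100))]
def f(q,sl=None): 
    R=Ro.from_euler("xyz",[0,np.radians(25) if sl is None else sl,q[3]])
    return np.concatenate([proj(C,R.apply(np.array(P)/1e3)+q[:3])[0]-np.array(u)/1.42 for C,u,P in D])
s=least_squares(f,np.load("shelf.npy"));print(s.x,np.round(s.fun.reshape(-1,2),1).tolist())
s2=least_squares(lambda q:f(q[:4],q[4]),[*s.x,.436]);print(s2.x,np.degrees(s2.x[4]),np.abs(s2.fun).max())
np.save("shelf.npy",s.x)
# line marks on the shelf plane
t,R,_=shelf();n=R.apply([0,0,1])
for C,u in((C7,[(551,160),(537,311),(635,160),(615,311)]),(C6,[(560,184),(651,184)])):
    print(np.round(R.inv().apply(onplane(C,np.array(u)/1.42,t,n)-t)*1000,1).tolist())
Ct=cam("top");print(proj(Ct,[sp(-180,65,0),sp(-180,-65,0),sp(0,65,0),sp(0,-65,0)]))
```

```text
[0.38934252 0.38336187 0.03676595 3.01259351] [[0.0, -1.7], [0.1, -1.6], [-1.5, -0.7], [1.0, 0.0], [1.5, -0.3], [-2.9, -0.5], [0.1, 1.2], [1.2, 2.3]]
[0.39120598 0.38416921 0.0343821  3.0073672  0.45591795] 26.122174266910783 2.6729150022381987
[[-6.1, 35.0, 0.0], [-133.0, 34.9, 0.0], [-4.8, -33.7, 0.0], [-131.9, -33.8, 0.0]]
[[-134.2, 34.5, -0.0], [-132.9, -34.9, -0.0]]
[[189.33198423 201.10132505]
 [144.32303824 194.54801209]
 [184.6946922  258.45933081]
 [141.39755119 252.09803059]]
```

Run:
```python
from h import *
fs();R=shelf()[2]
s=plan(sp(-85,0,130),R);s=plan(sp(-85,0,10),R,s)
```

```text
t 14.3 shelf [-97.3 163.7 222.7] [-0.01  -0.004 -0.02 ] F [-0.2 -0.6 -0.5] M [ 0.   -0.28  0.01] w 0.0641
   0.19 3.26 1.88 0.002 0.001 0.004; 0.2 3.26 1.88 0.002 0.001 0.004; 0.21 3.27 1.87 0.002 0.001 0.004; 0.22 3.27 1.87 0.002 0.001 0.004; 0.23 3.27 1.86 0.002 0.001 0.004
   0 0 4 0 0 0; 0 0 4 0 0 0; 0 0 4 0 0 0
```

>>> step_arm:
  increments: "0.2 3.3 1.9 0.002 0.001 0.004; 0.2 3.3 1.9 0.002 0.001 0.004; 0.2 3.2 1.9 0.002 0.001 0.004; 0.2 3.2 1.9 0.002 0.001 0.004; 0.2 3.3 1.8 0.002 0.001 0.004"

```text
time: 14.8
tool_pos: [0.4119, 0.3817, 0.1888]
ee_rot: [-3.141, 0.434, 3.013]
wrist_force: [0.3, 0.9, -0.5]
width: 0.0637
```

>>> step_arm:
  increments: "0 0 4 0 0 0; 0 0 4 0 0 0; 0 0 3 0 0 0; 0 0 0 0 0 0; 0 0 0 0 0 0"

```text
time: 15.3
tool_pos: [0.4572, 0.3744, 0.09]
ee_rot: [-3.14, 0.434, 3.013]
wrist_force: [0.6, -0.4, -0.6]
width: 0.0637
```

Run:
```python
from h import *
fs()
```

```text
t 15.3 shelf [-84.6   0.2  19.3] [ 0.001  0.002 -0.001] F [-0.4  0.3 -0.8] M [-0.02 -0.26  0.02] w 0.0637
```

Lower in small steps to feel the shelf.

>>> step_arm:
  increments: "0 0 0.6 0 0 0; 0 0 0.6 0 0 0; 0 0 0 0 0 0; 0 0 0 0 0 0"

```text
time: 15.7
tool_pos: [0.4616, 0.3745, 0.0802]
ee_rot: [3.141, 0.435, 3.014]
wrist_force: [-0.9, -0.1, -1.1]
width: 0.0636
```

>>> step_arm:
  increments: "0 0 0.3 0 0 0; 0 0 0 0 0 0; 0 0 0 0 0 0"

```text
time: 16.0
tool_pos: [0.4628, 0.3741, 0.0768]
ee_rot: [-3.141, 0.435, 3.014]
wrist_force: [0.4, 0.1, -0.6]
width: 0.0638
```

>>> step_arm:
  increments: "0 0 0.3 0 0 0; 0 0 0 0 0 0; 0 0 0 0 0 0"

```text
time: 16.3
tool_pos: [0.4641, 0.3738, 0.0739]
ee_rot: [-3.141, 0.435, 3.014]
wrist_force: [-0.1, -0.0, -0.9]
width: 0.0639
```

Run:
```python
from h import *
fs()
```

```text
t 16.3 shelf [-84.   -0.2   1.8] [-0.     0.002 -0.001] F [ 0.5  0.  -0.7] M [-0.06 -0.27 -0.04] w 0.0639
```

>>> step_arm:
  increments: "0.5 0 0 0 0 0; 0.5 0 0 0 0 0; 0.3 0 0 0 0 0; 0 0 0 0 0 0; 0 0 0 0 0 0"

```text
time: 16.8
tool_pos: [0.4523, 0.3755, 0.0686]
ee_rot: [-3.141, 0.435, 3.015]
wrist_force: [0.5, 0.1, 0.1]
width: 0.064
```

>>> step_arm:
  increments: "0.3 0 0 0 0 0; 0 0 0 0 0 0; 0 0 0 0 0 0"

```text
time: 17.1
tool_pos: [0.4507, 0.376, 0.0683]
ee_rot: [3.141, 0.437, 3.014]
wrist_force: [3.5, 0.3, -0.1]
width: 0.0637
```

>>> step_arm:
  increments: "0.3 0 0 0 0 0; 0 0 0 0 0 0; 0 0 0 0 0 0"

```text
time: 17.4
tool_pos: [0.4504, 0.3761, 0.0688]
ee_rot: [3.141, 0.442, 3.014]
wrist_force: [8.6, -2.2, 0.8]
width: 0.0637
```

Run:
```python
from h import *
fs()
```

```text
t 17.4 shelf [-69.3  -0.6   3. ] [-0.002 -0.006 -0.001] F [-8.3  1.1 -3.1] M [0.2  1.54 0.09] w 0.0637
```

>>> step_arm:
  increments: "0 0 0.2 0 0 0; 0 0 0 0 0 0; 0 0 0 0 0 0"

```text
time: 17.7
tool_pos: [0.4509, 0.3761, 0.0674]
ee_rot: [3.14, 0.441, 3.013]
wrist_force: [6.8, -2.5, 3.4]
width: 0.0638
```

```bash
python3 -c "
from h import *
fs()"
```

```text
t 17.7 shelf [-69.2  -0.7   1.5] [-0.002 -0.005 -0.001] F [-7.9  1.6  0.1] M [0.35 1.11 0.07] w 0.0638
```

>>> step_arm:
  increments: "0 0 0.2 0 0 0; 0 0 0 0 0 0; 0 0 0 0 0 0"

```text
time: 18.0
tool_pos: [0.4516, 0.3764, 0.0659]
ee_rot: [3.139, 0.441, 3.013]
wrist_force: [5.2, -2.6, 5.3]
width: 0.0637
```

```bash
python3 -c "
from h import *
fs()"
```

```text
t 18.0 shelf [-69.1  -1.1  -0.1] [-0.003 -0.005 -0.   ] F [-7.2  1.9  2.5] M [0.25 0.9  0.03] w 0.0637
```

>>> step_arm:
  increments: "0 0 0.2 0 0 0; 0 0 0 0 0 0; 0 0 0 0 0 0"

```text
time: 18.3
tool_pos: [0.4525, 0.3767, 0.0642]
ee_rot: [3.138, 0.441, 3.013]
wrist_force: [4.8, -1.9, 4.9]
width: 0.0636
```

```bash
python3 -c "
from h import *
fs()"
```

```text
t 18.3 shelf [-69.1  -1.5  -1.9] [-0.004 -0.005 -0.   ] F [-6.6  1.3  2.3] M [0.18 0.93 0.1 ] w 0.0636
```

>>> step_arm:
  increments: "0 0 0.2 0 0 0; 0 0 0 0 0 0; 0 0 0 0 0 0"

```text
time: 18.6
tool_pos: [0.4526, 0.3767, 0.064]
ee_rot: [3.138, 0.441, 3.012]
wrist_force: [-2.6, -3.3, 13.8]
width: 0.0638
```

```bash
python3 -c "
from h import *
fs()"
```

```text
t 18.6 shelf [-69.1  -1.5  -2.2] [-0.003 -0.005  0.   ] F [-3.9  3.6 13.4] M [0.97 0.39 0.03] w 0.0638
```

>>> step_arm:
  increments: "0 0 0.2 0 0 0; 0 0 0 0 0 0; 0 0 0 0 0 0"

```text
time: 18.9
tool_pos: [0.4527, 0.3767, 0.064]
ee_rot: [3.138, 0.441, 3.012]
wrist_force: [-10.7, -5.0, 23.5]
width: 0.0632
```

```bash
python3 -c "
from h import *
fs()"
```

```text
t 18.9 shelf [-69.2  -1.6  -2.2] [-0.003 -0.004  0.001] F [-0.8  6.3 25.5] M [ 1.67 -0.27  0.07] w 0.0632
```

>>> step_arm:
  increments: "0 0 -0.3 0 0 0; 0 -0.2 0 0 0 0; 0.1 0 0 0 0 0; 0 0 0 0 0 0; 0 0 0 0 0 0"

```text
time: 19.4
tool_pos: [0.4525, 0.3767, 0.0643]
ee_rot: [3.133, 0.443, 3.012]
wrist_force: [4.3, 1.0, 7.8]
width: 0.0634
```

```bash
python3 -c "
from h import *
fs()"
```

```text
t 19.4 shelf [-69.1  -1.5  -1.9] [-0.008 -0.007  0.   ] F [-7.  -1.6  5.3] M [-0.21  1.11 -0.01] w 0.0634
```

>>> step_arm:
  increments: "-0.2 0 -0.2 0 0 0; 0 0 0 0 0 0; 0 0 0 0 0 0; 0.2 0 0 0 0 0; 0 0 0 0 0 0"

```text
time: 19.9
tool_pos: [0.452, 0.376, 0.065]
ee_rot: [3.135, 0.444, 3.013]
wrist_force: [8.7, 2.0, 2.7]
width: 0.0639
```

```bash
python3 -c "
from h import *
fs()"
```

```text
t 19.9 shelf [-69.1  -0.7  -1.1] [-0.007 -0.007 -0.   ] F [-8.7 -3.1 -1.1] M [-0.4   1.58 -0.05] w 0.0639
```

>>> step_arm:
  increments: "0 0 0.25 0 0 0; 0 0 0 0 0 0; 0 0 0 0 0 0"

```text
time: 20.2
tool_pos: [0.4524, 0.3759, 0.0641]
ee_rot: [3.135, 0.443, 3.012]
wrist_force: [2.4, 0.9, 11.8]
width: 0.0639
```

>>> step_arm:
  increments: "0 0 0 0 0 0; 0 0 0 0 0 0; 0 0 0 0 0 0; 0 0 0 0 0 0; 0 0 0 0 0 0"
  claw: -1

```text
time: 20.7
tool_pos: [0.4507, 0.3795, 0.0636]
ee_rot: [3.128, 0.439, 3.011]
wrist_force: [-2.4, 9.1, 8.3]
width: 0.0939
```

```bash
python3 -c "
from h import *
fs()"
```

```text
t 20.7 shelf [-67.   -4.1  -1.6] [-0.014 -0.003  0.001] F [-0.3 -8.7  9.1] M [-1.19 -0.01  0.04] w 0.0939
```

>>> step_arm:
  increments: "0 0 -1 0 0 0; 0 0 -3 0 0 0; 0 0 -4 0 0 0; 0 0 -4 0 0 0; 0 0 -4 0 0 0"

```text
time: 21.2
tool_pos: [0.3803, 0.3816, 0.2041]
ee_rot: [-3.139, 0.432, 3.014]
wrist_force: [0.6, 0.5, -0.7]
width: 0.0943
```

>>> step_arm:
  increments: "0 0 0 0 0 0; 0 0 0 0 0 0; 0 0 0 0 0 0"

```text
time: 21.5
tool_pos: [0.3814, 0.3814, 0.2015]
ee_rot: [-3.137, 0.432, 3.015]
wrist_force: [0.2, 0.6, -0.4]
width: 0.0943
```

Run:
```python
from h import *
import pickle
fs()
im,C=snap("wrist","w8");pickle.dump(C,open("pics/w8.pkl","wb"))
cv2.imwrite("pics/w8b.png",cv2.resize(im,None,fx=1.42,fy=1.42,interpolation=cv2.INTER_CUBIC))
```

```text
t 21.5 shelf [-62.7   3.  152.5] [ 0.003  0.004 -0.002] F [ 0.1 -0.6 -0.4] M [-0.04 -0.2  -0.06] w 0.0943
```

View pics/w8b.png

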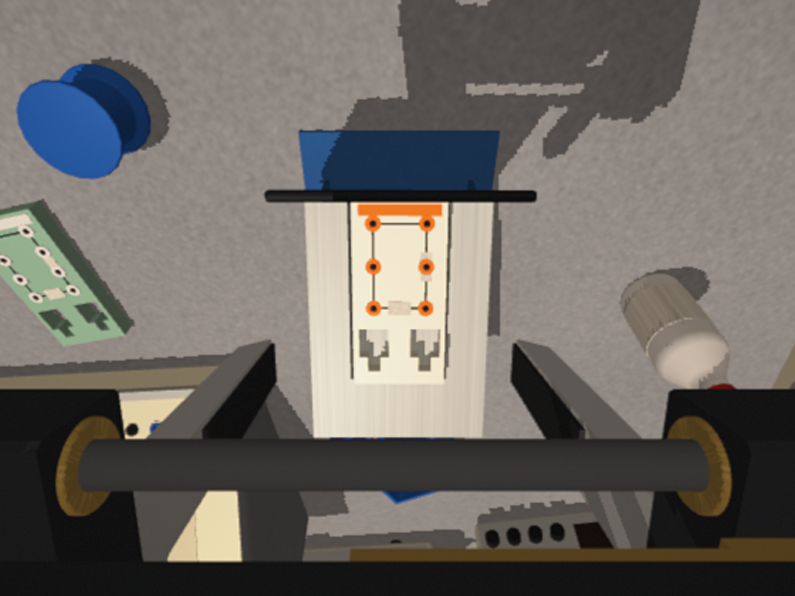

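Run:
```python
from h import *
import pickle
t,R,_=shelf();t=t+R.apply([-.0017,0,-.0025]);q=np.load("shelf.npy");q[:3]=t;np.save("shelf.npy",q)
n=R.apply([0,0,1]);C=pickle.load(open("pics/w8.pkl","rb"))
g=lambda u,z:np.round(R.inv().apply(onplane(C,np.array(u)/1.42,t+n*z,n)-t)*1000,1).tolist()
print("lines",g([(351,202),(353,379),(450,202),(445,379)],0));print("plate",g([(354,383),(441,383),(354,204),(446,204)],.014))
fs()
im=cv2.imread("pics/w8.png");
```

```text
lines [[-2.3, 32.7, 0.0], [-132.4, 33.6, -0.0], [-2.2, -35.5, 0.0], [-132.2, -35.5, 0.0]]
plate [[-129.7, 31.6, 14.0], [-129.5, -31.1, 14.0], [-3.3, 29.5, 14.0], [-3.2, -31.3, 14.0]]
t 21.55 shelf [-61.    3.1 154.7] [ 0.004  0.005 -0.003] F [-0.3  0.5 -0.8] M [-0.04 -0.18 -0.01] w 0.0942
```

Run:
```python
from h import *
t,R,Rt=panel();q=np.load("panel.npy");q[:3]=t+R.apply([0,0,.002]);np.save("panel.npy",q)
s=plan([.42,.25,.30],shelf()[2]);s=plan(pp(17,20,120),Rt,s);s=plan(pp(17,20,20),Rt,s);s=plan(pp(17,20,3.5),Rt,s)
```

```text
-2.28 -3.14 -1.66 -0.001 -0.001 0.001; -2.28 -3.14 -1.66 -0.001 -0.001 0.001; -2.28 -3.14 -1.66 -0.001 -0.001 0.001; -2.29 -3.13 -1.66 -0.001 -0.001 0.001
   -1.92 -2.94 2.13 -0.005 -0.028 -0.009; -1.84 -2.97 2.17 -0.005 -0.028 -0.009; -1.75 -2.99 2.21 -0.005 -0.028 -0.009; -1.66 -3.02 2.24 -0.005 -0.028 -0.009; -1.57 -3.05 2.27 -0.005 -0.028 -0.009
   -1.48 -3.07 2.3 -0.005 -0.028 -0.009; -1.39 -3.1 2.32 -0.005 -0.028 -0.009; -1.29 -3.12 2.34 -0.005 -0.028 -0.009
   0 0 3.33 0 0 0; 0 0 3.33 0 0 0; 0 0 3.33 0 0 0
   0 0 1.65 0 0 0
```

>>> step_arm:
  increments: "-2.3 -3.1 -1.7 0 0 0; -2.3 -3.1 -1.7 0 0 0; -2.3 -3.1 -1.7 0 0 0; -2.3 -3.2 -1.6 0 0 0"

```text
time: 21.95
tool_pos: [0.421, 0.2498, 0.302]
ee_rot: [-3.138, 0.432, 3.015]
wrist_force: [2.0, -0.1, 0.2]
width: 0.094
```

>>> step_arm:
  increments: "-1.9 -3 2.2 -0.005 -0.028 -0.009; -1.8 -3 2.2 -0.005 -0.028 -0.009; -1.8 -3 2.2 -0.005 -0.028 -0.009; -1.7 -3 2.2 -0.005 -0.028 -0.009; -1.6 -3 2.3 -0.005 -0.028 -0.009"

```text
time: 22.45
tool_pos: [0.5343, 0.0864, 0.2441]
ee_rot: [-3.141, 0.572, 3.065]
wrist_force: [-0.2, 0.4, 0.6]
width: 0.0937
```

>>> step_arm:
  increments: "-1.5 -3.1 2.3 -0.005 -0.028 -0.009; -1.4 -3.1 2.3 -0.005 -0.028 -0.009; -1.3 -3.1 2.3 -0.005 -0.028 -0.009; 0 0 0 0 0 0; 0 0 0 0 0 0"

```text
time: 22.95
tool_pos: [0.6007, -0.0105, 0.2107]
ee_rot: [-3.139, 0.653, 3.095]
wrist_force: [-0.1, 1.0, -0.5]
width: 0.0938
```

Run:
```python
from h import *
fp();Rt=panel()[2]
s=plan(pp(17,20,20),Rt);s=plan(pp(17,20,3.5),Rt,s)
im,C=snap("wrist","w9")
# blue strip and plate edges: measure plate centre by the blue strip / sockets
hsv=cv2.cvtColor(im,cv2.COLOR_BGR2HSV);m=cv2.inRange(hsv,np.array((105,120,60)),np.array((125,255,255)))
t,R,_=panel();n=R.apply([0,0,1])
for c in cv2.findContours(m,cv2.RETR_EXTERNAL,cv2.CHAIN_APPROX_NONE)[0]:
    if cv2.contourArea(c)>30:
        print(cv2.boundingRect(c),np.round(R.inv().apply(onplane(C,[c[:,0].mean(0)],t+n*.014,n)-t)*1000,1))
```

```text
t 22.95 pan [ 18.2  20.  119.7] [ 0.002  0.01  -0.001] F [-0.4  1.  -0.3] M [0.05 0.3  0.02] w 0.0938
   0.01 0.01 3.32 -0.001 -0.003 0; 0.02 0 3.32 -0.001 -0.003 0; 0.03 0 3.32 -0.001 -0.003 0
   0 0 1.65 0 0 0
(291, 214, 12, 11) [[23.7 37.5 14. ]]
(251, 213, 12, 12) [[23.5  1.4 14. ]]
(293, 192, 11, 12) [[ 4.4 37.6 14. ]]
(251, 191, 11, 13) [[ 4.   1.4 14. ]]
(293, 169, 11, 12) [[-15.3  37.5  14. ]]
(250, 169, 12, 13) [[-15.2   1.5  14. ]]
(547, 163, 13, 47) [[ -3.7 259.   14. ]]
(244, 137, 66, 22) [[-40.9  19.4  14. ]]
(552, 106, 8, 14) [[-66.7 248.2  14. ]]
(428, 77, 14, 14) [[-88.6 146.1  14. ]]
(285, 76, 14, 14) [[-89.   31.1  14. ]]
(142, 76, 14, 14) [[-89.1 -83.9  14. ]]
```

>>> step_arm:
  increments: "0 0 3.3 -0.001 -0.003 0; 0 0 3.3 -0.001 -0.003 0; 0.1 0 3.3 -0.001 -0.003 0; 0 0 0.8 0 0 0; 0 0 0.8 0 0 0"

```text
time: 23.5
tool_pos: [0.6716, -0.0111, 0.1224]
ee_rot: [-3.14, 0.667, 3.101]
wrist_force: [0.5, 0.4, 0.7]
width: 0.0937
```

>>> step_arm:
  increments: "0 0 0 0 0 0; 0 0 0 0 0 0; 0 0 0 0 0 0"

```text
time: 23.8
tool_pos: [0.672, -0.0125, 0.1248]
ee_rot: [-3.14, 0.671, 3.099]
wrist_force: [0.5, 0.2, 0.6]
width: 0.094
```

```bash
python3 -c "
from h import *
fp()"
```

```text
t 23.8 pan [21.5 21.4  8.1] [-0.002 -0.007 -0.004] F [0.8 0.2 0.2] M [-0.01  0.31 -0.02] w 0.094
```

>>> step_arm:
  increments: "0.4 -0.15 0 0.002 0.007 0.004; 0 0 0.2 0 0 0; 0 0 0.25 0 0 0; 0 0 0 0 0 0; 0 0 0 0 0 0"

```text
time: 24.3
tool_pos: [0.6711, -0.0142, 0.1163]
ee_rot: [-3.141, 0.66, 3.094]
wrist_force: [-0.7, 0.6, -0.4]
width: 0.0937
```

```bash
python3 -c "
from h import *
fp()"
```

```text
t 24.3 pan [15.6 19.7  1.9] [0.    0.003 0.   ] F [-0.8  0.5  0.2] M [ 0.05  0.28 -0.01] w 0.0937
```

>>> step_arm:
  increments: "-0.1 0 -0.15 0 0 0; 0 0 0 0 0 0; 0 0 0 0 0 0; 0 0 0 0 0 0"
  claw: 1

```text
time: 24.7
tool_pos: [0.671, -0.0141, 0.1185]
ee_rot: [-3.141, 0.661, 3.094]
wrist_force: [0.6, -0.2, 0.0]
width: 0.0653
```

>>> step_arm:
  increments: "0 0 0 0 0 0; 0 0 0 0 0 0; 0 0 0 0 0 0; 0 0 0 0 0 0; 0 0 0 0 0 0"

```text
time: 25.2
tool_pos: [0.671, -0.0141, 0.1185]
ee_rot: [-3.141, 0.661, 3.094]
wrist_force: [-0.1, 0.5, 0.6]
width: 0.0636
```

```bash
python3 -c "
from h import *
fp()"
```

```text
t 25.2 pan [16.9 19.7  3.7] [ 0.     0.002 -0.   ] F [0.2 0.5 0.5] M [0.08 0.28 0.02] w 0.0636
```

Gripped with no side load. Lift a hair and slide up the slope in two checked stages.

>>> step_arm:
  increments: "0 0 -0.05 0 0 0; -0.3 0 0 0 0 0; -0.3 0 0 0 0 0; 0 0 0 0 0 0; 0 0 0 0 0 0"

```text
time: 25.7
tool_pos: [0.6753, -0.0143, 0.1222]
ee_rot: [-3.141, 0.66, 3.094]
wrist_force: [0.6, 0.3, -1.5]
width: 0.0633
```

```bash
python3 -c "
from h import *
fp()"
```

```text
t 25.7 pan [22.6 19.7  4. ] [ 0.     0.003 -0.   ] F [-0.5  0.4 -1.6] M [ 0.02  0.42 -0.03] w 0.0633
```

>>> step_arm:
  increments: "-0.4 0 0 0 0 0; -0.4 0 0 0 0 0; -0.5 0 0 0 0 0; 0 0 0 0 0 0; 0 0 0 0 0 0"

```text
time: 26.2
tool_pos: [0.6859, -0.0148, 0.1307]
ee_rot: [-3.141, 0.661, 3.094]
wrist_force: [-0.5, -0.7, -1.1]
width: 0.0633
```

```bash
python3 -c "
from h import *
fp()"
```

```text
t 26.2 pan [36.1 19.7  4.1] [ 0.     0.002 -0.   ] F [-1.1 -0.7 -0.6] M [0.03 0.52 0.  ] w 0.0633
```

>>> step_arm:
  increments: "0.06 0 -0.3 0 0 0; 0 0 -0.3 0 0 0; 0 0 -0.3 0 0 0; 0 0 0 0 0 0"

```text
time: 26.6
tool_pos: [0.6797, -0.0145, 0.1381]
ee_rot: [-3.141, 0.662, 3.094]
wrist_force: [0.9, 0.1, -1.0]
width: 0.0636
```

Run:
```python
from h import *
fp()
s=plan(pp(36,20,120),panel()[2]);s=plan([.47,.25,.31],shelf()[2],s);s=plan(sp(-85,0,140),shelf()[2],s);s=plan(sp(-85,0,40),shelf()[2],s)
```

```text
t 26.6 pan [35.8 19.7 13.7] [ 0.     0.001 -0.   ] F [ 0.1  0.1 -1.3] M [ 0.03  0.4  -0.02] w 0.0636
   0 0.01 -3.54 0 0 0; 0 0.01 -3.54 0 0 0; 0 0.01 -3.54 0 0 0
   0.99 3.63 -2.37 0.006 0.032 0.01; 1.1 3.6 -2.36 0.006 0.032 0.01; 1.22 3.58 -2.34 0.006 0.032 0.01; 1.33 3.55 -2.32 0.006 0.032 0.01; 1.44 3.52 -2.3 0.006 0.032 0.01
   1.54 3.49 -2.27 0.006 0.032 0.01; 1.65 3.46 -2.24 0.006 0.032 0.01
   2.34 2.44 1.38 0 0 0; 2.34 2.44 1.38 0 0 0; 2.34 2.44 1.38 0 0 0; 2.34 2.44 1.38 0 0 0; 2.34 2.44 1.38 0 0 0
   0 0 3.33 0 0 0; 0 0 3.33 0 0 0; 0 0 3.33 0 0 0
```

>>> step_arm:
  increments: "0 0 -3.5 0 0 0; 0 0 -3.5 0 0 0; 0 0 -3.5 0 0 0"

```text
time: 26.9
tool_pos: [0.6144, -0.0113, 0.2206]
ee_rot: [-3.141, 0.66, 3.094]
wrist_force: [0.2, -0.6, -1.3]
width: 0.0639
```

>>> step_arm:
  increments: "1 3.6 -2.4 0.006 0.032 0.01; 1.1 3.6 -2.4 0.006 0.032 0.01; 1.2 3.6 -2.3 0.006 0.032 0.01; 1.3 3.6 -2.3 0.006 0.032 0.01; 1.4 3.5 -2.3 0.006 0.032 0.01"

```text
time: 27.4
tool_pos: [0.5116, 0.1767, 0.2847]
ee_rot: [3.138, 0.501, 3.033]
wrist_force: [1.4, 0.3, -2.0]
width: 0.0639
```

>>> step_arm:
  increments: "1.5 3.5 -2.3 0.006 0.032 0.01; 1.6 3.5 -2.2 0.006 0.032 0.01; 0 0 0 0 0 0; 0 0 0 0 0 0"

```text
time: 27.8
tool_pos: [0.4724, 0.2512, 0.3095]
ee_rot: [3.141, 0.438, 3.014]
wrist_force: [-0.2, 0.2, -2.0]
width: 0.064
```

>>> step_arm:
  increments: "2.3 2.4 1.4 0 0 0; 2.3 2.4 1.4 0 0 0; 2.3 2.4 1.4 0 0 0; 2.3 2.4 1.4 0 0 0; 2.3 2.4 1.4 0 0 0"

```text
time: 28.3
tool_pos: [0.4143, 0.3779, 0.1954]
ee_rot: [-3.141, 0.436, 3.01]
wrist_force: [-0.1, 0.7, -1.1]
width: 0.0636
```

>>> step_arm:
  increments: "0 0 0 0 0 0; 0 0 3 0 0 0; 0 0 3 0 0 0; 0 0 3 0 0 0; 0 0 0 0 0 0"

```text
time: 28.8
tool_pos: [0.4516, 0.3694, 0.1107]
ee_rot: [-3.134, 0.431, 3.011]
wrist_force: [-0.2, -0.6, -3.1]
width: 0.0633
```

Run:
```python
from h import *
fs();s=plan(sp(-85,-.3,20),shelf()[2])
```

```text
t 28.8 shelf [-87.1   5.8  42.6] [0.009 0.005 0.001] F [ 1.4  0.6 -2.7] M [ 0.03 -0.3  -0.06] w 0.0633
   0.2 0.63 2.26 -0.009 -0.005 -0.001
```

>>> step_arm:
  increments: "0.1 0.3 1.1 -0.005 -0.002 0; 0.1 0.3 1.1 -0.004 -0.002 0; 0 0 0 0 0 0; 0 0 0 0 0 0; 0 0 0 0 0 0"

```text
time: 29.3
tool_pos: [0.4602, 0.3796, 0.0959]
ee_rot: [3.131, 0.442, 3.012]
wrist_force: [0.0, 1.1, -1.6]
width: 0.0637
```

Run:
```python
from h import *
fs();s=plan(sp(-72,-.3,17),shelf()[2])
```

```text
t 29.3 shelf [-87.4  -5.4  26.2] [-0.011 -0.005  0.001] F [ 0.8 -1.1 -1.4] M [-0.07 -0.33  0.  ] w 0.0637
   1.54 -0.52 0.9 0.011 0.005 -0.001
```

>>> step_arm:
  increments: "0 0 0 0 0 0; 0 0 0 0 0 0; 0 0 0 0 0 0; 0 0 0 0 0 0; 0 0 0 0 0 0"

```text
time: 29.8
tool_pos: [0.46, 0.3791, 0.0948]
ee_rot: [3.132, 0.441, 3.012]
wrist_force: [-0.7, -0.1, -1.8]
width: 0.0635
```

Run:
```python
from h import *
fs();s=plan(sp(-72,-.3,17),shelf()[2])
```

```text
t 29.8 shelf [-86.8  -4.8  25.3] [-0.009 -0.004  0.001] F [ 1.3  0.2 -1.3] M [-0.03 -0.3   0.  ] w 0.0635
   1.49 -0.46 0.82 0.009 0.004 -0.001
```

>>> step_arm:
  increments: "0.4 -0.3 0.2 0.005 0.002 0; 0.4 0 0.3 0 0 0; 0 0 0 0 0 0; 0 0 0 0 0 0; 0 0 0 0 0 0"

```text
time: 30.3
tool_pos: [0.4546, 0.3769, 0.0869]
ee_rot: [3.137, 0.439, 3.012]
wrist_force: [0.1, 0.5, -1.7]
width: 0.0637
```

Run:
```python
from h import *
fs();s=plan(sp(-72,-.3,17),shelf()[2])
```

```text
t 30.3 shelf [-78.9  -1.9  20.2] [-0.004 -0.002  0.001] F [ 0.7 -0.5 -1.5] M [-0.03 -0.33  0.07] w 0.0637
   0.69 -0.17 0.32 0.004 0.002 -0.001
```

>>> step_arm:
  increments: "0.4 -0.15 0.1 0.004 0.002 0; 0.4 0 0.1 0 0 0; 0.3 0 0 0 0 0; 0 0 0 0 0 0; 0 0 0 0 0 0"

```text
time: 30.8
tool_pos: [0.4451, 0.3765, 0.0803]
ee_rot: [3.141, 0.436, 3.012]
wrist_force: [-0.4, -0.3, -1.9]
width: 0.0637
```

```bash
python3 -c "
from h import *
fs()"
```

```text
t 30.8 shelf [-67.6  -0.4  18.2] [-0. -0.  0.] F [ 1.1  0.3 -1.5] M [-0.01 -0.32  0.03] w 0.0637
```

>>> step_arm:
  increments: "0.2 0 0 0 0 0; 0 0 0 0 0 0; 0 0 0 0 0 0"

```text
time: 31.1
tool_pos: [0.4446, 0.3768, 0.0804]
ee_rot: [3.14, 0.439, 3.012]
wrist_force: [3.5, -0.5, -0.6]
width: 0.0635
```

```bash
python3 -c "
from h import *
fs()"
```

```text
t 31.1 shelf [-67.2  -0.6  18.5] [-0.001 -0.003  0.001] F [-2.9  0.1 -2. ] M [0.13 0.52 0.12] w 0.0635
```

>>> step_arm:
  increments: "0.15 0 0.2 0 0 0; 0 0 0 0 0 0; 0 0 0 0 0 0"

```text
time: 31.4
tool_pos: [0.4451, 0.377, 0.0793]
ee_rot: [3.14, 0.441, 3.012]
wrist_force: [4.7, -2.1, 3.2]
width: 0.0634
```

```bash
python3 -c "
from h import *
fs()"
```

```text
t 31.4 shelf [-67.1  -0.8  17.3] [-0.002 -0.005  0.001] F [-5.8  1.5  0.9] M [0.22 0.91 0.19] w 0.0634
```

>>> step_arm:
  increments: "0 0 0.2 0 0 0; 0 0 0 0 0 0; 0 0 0 0 0 0"

```text
time: 31.7
tool_pos: [0.4452, 0.377, 0.0791]
ee_rot: [3.14, 0.441, 3.011]
wrist_force: [-2.6, -3.2, 12.0]
width: 0.0639
```

```bash
python3 -c "
from h import *
fs()"
```

```text
t 31.7 shelf [-67.1  -0.8  17.1] [-0.001 -0.004  0.001] F [-3.1  3.5 11.8] M [0.92 0.29 0.39] w 0.0639
```

>>> step_arm:
  increments: "0 0 -0.1 0 0 0; 0 0 0 0 0 0; 0 0 0 0 0 0"

```text
time: 32.0
tool_pos: [0.4452, 0.377, 0.0791]
ee_rot: [3.139, 0.441, 3.011]
wrist_force: [1.4, -2.3, 7.8]
width: 0.0635
```

>>> step_arm:
  increments: "0 0 0 0 0 0; 0 0 0 0 0 0; 0 0 0 0 0 0; 0 0 0 0 0 0; 0 0 0 0 0 0"
  claw: -1

```text
time: 32.5
tool_pos: [0.4431, 0.3767, 0.0756]
ee_rot: [-3.142, 0.436, 3.012]
wrist_force: [0.2, 0.7, 0.4]
width: 0.0938
```

```bash
python3 -c "
from h import *
fs()"
```

```text
t 32.5 shelf [-63.8  -0.3  14.8] [0.    0.001 0.   ] F [-0.3 -0.7  0.3] M [-0.04 -0.2  -0.04] w 0.0938
```

>>> step_arm:
  increments: "0 0 -1 0 0 0; 0 0 -3 0 0 0; 0 0 -4 0 0 0; 0 0 -4 0 0 0; 0 0 -3 0 0 0"

```text
time: 33.0
tool_pos: [0.3799, 0.3855, 0.2158]
ee_rot: [3.137, 0.438, 3.011]
wrist_force: [0.3, 0.6, -0.5]
width: 0.0944
```

>>> step_arm:
  increments: "0 0 0 0 0 0; 0 0 0 0 0 0; 0 0 0 0 0 0"

```text
time: 33.3
tool_pos: [0.3801, 0.3841, 0.2102]
ee_rot: [-3.139, 0.435, 3.013]
wrist_force: [0.2, -0.8, 0.1]
width: 0.0943
```

```bash
cat >> h.py <<'E'
def topface(im,C,z,lo,hi):
    """coloured marks of the uppermost plate, on the plane z (mm) above the shelf"""
    t,R,_=shelf();n=R.apply([0,0,1]);hsv=cv2.cvtColor(im,cv2.COLOR_BGR2HSV);m=cv2.inRange(hsv,np.array(lo),np.array(hi));P=[]
    for c in cv2.findContours(m,cv2.RETR_EXTERNAL,cv2.CHAIN_APPROX_NONE)[0]:
        if cv2.contourArea(c)>25:
            q=R.inv().apply(onplane(C,c[:,0],t+n*z/1e3,n)-t)*1000;(x,y),(w,h),a=cv2.minAreaRect(q[:,:2].astype(np.float32))
            if -140<x<5 and abs(y)<60: print("mark",np.round([x,y,w,h,a],1))
E
python3 - <<'E'
from h import *
fs()
im,C=snap("wrist","w10")
topface(im,C,28,(100,110,50),(125,255,255))
im2=cv2.imread("pics/w8.png");import pickle;C8=pickle.load(open("pics/w8.pkl","rb"))
print("first plate");topface(im2,C8,14,(5,150,100),(18,255,255))
print("bench plates");b,Ct=snap("top","top1");rects(b,Ct,(45,12,110),(95,120,255),.014,200,3000)
E
```

```text
t 33.3 shelf [-63.2   0.4 163.6] [ 0.002  0.002 -0.   ] F [-0.3  0.7 -0. ] M [ 0.   -0.17  0.01] w 0.0943
mark [-73.9 -18.6   8.9   9.1  27.3]
mark [-73.9  17.2   9.1   8.9  62.7]
mark [-54.7 -18.9   9.7   8.6   0.6]
mark [-54.7  17.4   8.8   8.9  44.9]
mark [-34.7 -18.6   9.4   8.5   0.6]
mark [-34.9  17.4   8.6   9.4  44.8]
mark [-12.   -0.7  54.5  17.3  90. ]
first plate
mark [-73.7 -18.4   9.5   9.3  27.5]
mark [-73.6  17.2   9.2   9.3  45.5]
mark [-44.7 -18.8   8.8   9.7   0.1]
mark [-44.8  17.4   9.6   9.7  44.9]
mark [-12.4  -0.3  17.7  54.6   0.1]
bench plates
px [327. 242.] xy mm 438.3 -104.2 LxW 131.0 66.0 ang -3.5
px [266. 239.] xy mm 443.6 80.3 LxW 131.1 65.3 ang 5.5
px [373. 235.] xy mm 461.2 -245.3 LxW 130.0 65.8 ang -19.7
```

Run:
```python
from h import *
R=down(np.pi+np.radians(5.4))
s=plan([.42,.18,.22],R);s=plan([.4436,.0804,.10],R,s);s=plan([.4436,.0804,.02],R,s)
```

```text
-1.28 -3.94 0.38 -0.01 0.086 -0.044; -1.13 -4 0.23 -0.01 0.086 -0.044; -0.96 -4.05 0.1 -0.01 0.086 -0.044; -0.79 -4.08 -0.02 -0.01 0.086 -0.044; -0.6 -4.11 -0.12 -0.01 0.086 -0.044
   -0.35 -2.53 3 0 0 0; -0.35 -2.53 3 0 0 0; -0.35 -2.53 3 0 0 0; -0.35 -2.53 3 0 0 0
   0 0 4 0 0 0; 0 0 4 0 0 0
```

>>> step_arm:
  increments: "-1.3 -3.9 0.4 -0.01 0.086 -0.044; -1.1 -4 0.2 -0.01 0.086 -0.044; -1 -4.1 0.1 -0.01 0.086 -0.044; -0.8 -4.1 0 -0.01 0.086 -0.044; -0.6 -4.1 -0.1 -0.01 0.086 -0.044"

```text
time: 33.9
tool_pos: [0.4206, 0.1786, 0.2214]
ee_rot: [3.139, 0.001, -3.046]
wrist_force: [1.0, -0.3, 0.1]
width: 0.094
```

>>> step_arm:
  increments: "-0.3 -2.5 3 0 0 0; -0.4 -2.5 3 0 0 0; -0.3 -2.5 3 0 0 0; -0.4 -2.6 3 0 0 0; 0 0 0 0 0 0"

```text
time: 34.4
tool_pos: [0.4412, 0.0787, 0.0957]
ee_rot: [3.141, -0.007, -3.052]
wrist_force: [0.3, 0.4, -0.7]
width: 0.0939
```

>>> step_arm:
  increments: "0 0 0 0 0 0; 0 0 0 0 0 0; 0 0 0 0 0 0; 0 0 0 0 0 0"

```text
time: 34.8
tool_pos: [0.4455, 0.0825, 0.1032]
ee_rot: [3.14, 0.007, -3.046]
wrist_force: [0.3, 0.6, 0.5]
width: 0.094
```

```bash
cat >> h.py <<'E'
def ft(xy,ang):
    """offset of the tool from a bench grasp at xy (mm), plate angle ang (deg)"""
    o=get_obs();R=down(np.pi+np.radians(ang));r=Ro.from_euler("xyz",o["ee_rot"])
    print("t",round(float(o["time"]),2),"tool err mm",np.round(R.inv().apply(np.array(o["tool_pos"])-np.array([xy[0]/1e3,xy[1]/1e3,0]))*1000,1),np.round((R.inv()*r).as_rotvec(),3),"F",np.round(o["wrist_force"],1),"w",round(float(o["width"]),4))
E
python3 - <<'E'
from h import *
ft((443.6,80.4),5.4)
im,C=snap("wrist","w11");rects(im,C,(45,12,90),(95,140,255),.014,3000,90000)
E
```

```text
t 34.8 tool err mm [  -2.     1.9 -103.2] [-0.001 -0.007 -0.002] F [0.3 0.6 0.5] w 0.094
px [274. 206.] xy mm 442.6 80.1 LxW 129.4 64.6 ang 5.3
px [ 47. 178.] xy mm 437.2 -104.6 LxW 130.7 64.8 ang -3.8
```

>>> step_arm:
  increments: "0.2 -0.2 3 0 0.005 0; 0 0 3 0 0 0; 0 0 2 0 0 0; 0 0 0 0 0 0; 0 0 0 0 0 0"

```text
time: 35.35
tool_pos: [0.4434, 0.0799, 0.0225]
ee_rot: [3.14, 0.0, -3.047]
wrist_force: [-0.2, -0.6, -0.0]
width: 0.094
```

>>> step_arm:
  increments: "0 0 0 0 0 0; 0 0 0 0 0 0; 0 0 0 0 0 0"

```text
time: 35.65
tool_pos: [0.444, 0.0797, 0.0231]
ee_rot: [3.141, 0.002, -3.047]
wrist_force: [0.6, -0.3, -0.1]
width: 0.0939
```

```bash
python3 -c "
from h import *
ft((443,80.2),5.4)"
```

```text
t 35.65 tool err mm [ -0.9  -0.6 -23.1] [-0.001 -0.002 -0.   ] F [ 0.6 -0.3 -0.1] w 0.0939
```

>>> step_arm:
  increments: "0 0 1 0 0 0; 0 0 0.9 0 0 0; 0 0 0 0 0 0; 0 0 0 0 0 0; 0 0 0 0 0 0"

```text
time: 36.15
tool_pos: [0.4431, 0.0796, 0.0028]
ee_rot: [3.14, -0.0, -3.047]
wrist_force: [0.9, -0.8, -0.4]
width: 0.0941
```

```bash
python3 -c "
from h import *
ft((443,80.2),5.4)"
```

```text
t 36.15 tool err mm [-0.1 -0.6 -2.8] [-0.001  0.    -0.   ] F [ 0.9 -0.8 -0.4] w 0.0941
```

>>> step_arm:
  increments: "0 0 0 0 0 0; 0 0 0 0 0 0; 0 0 0 0 0 0; 0 0 0 0 0 0; 0 0 0 0 0 0"
  claw: 1

```text
time: 36.65
tool_pos: [0.4431, 0.0797, 0.003]
ee_rot: [3.14, 0.0, -3.047]
wrist_force: [-1.1, 1.0, -0.0]
width: 0.0634
```

>>> step_arm:
  increments: "0 0 0 0 0 0; 0 0 0 0 0 0; 0 0 0 0 0 0; 0 0 0 0 0 0"

```text
time: 37.05
tool_pos: [0.4432, 0.0797, 0.003]
ee_rot: [3.14, 0.0, -3.047]
wrist_force: [-0.2, 0.7, 1.4]
width: 0.0639
```

Run:
```python
from h import *
ft((443,80.2),5.4)
o=get_obs();p=np.array(o["tool_pos"])
R=down(np.pi+np.radians(5.4));S=shelf()[2]
s=plan(p+[0,0,.2],R);s=plan([.42,.26,.27],S,s);s=plan(sp(-85,0,140),S,s);s=plan(sp(-85,0,50),S,s)
```

```text
t 37.05 tool err mm [-0.1 -0.5 -3. ] [-0.001 -0.    -0.   ] F [-0.2  0.7  1.4] w 0.0639
   0 0 -4 0 0 0; 0 0 -4 0 0 0; 0 0 -4 0 0 0; 0 0 -4 0 0 0; 0 0 -4 0 0 0
   0.12 3.63 -1.34 0.01 -0.087 0.044; 0.16 3.61 -1.39 0.01 -0.087 0.044; 0.2 3.59 -1.44 0.01 -0.087 0.044; 0.23 3.57 -1.49 0.01 -0.087 0.044; 0.25 3.54 -1.55 0.01 -0.087 0.044
   1.35 2.96 1.36 0 0 0; 1.35 2.96 1.36 0 0 0; 1.35 2.96 1.36 0 0 0; 1.35 2.96 1.36 0 0 0
   0 0 4.5 0 0 0; 0 0 4.5 0 0 0
```

>>> step_arm:
  increments: "0 0 -2 0 0 0; 0 0 -4 0 0 0; 0 0 -4 0 0 0; 0 0 -5 0 0 0; 0 0 -5 0 0 0"

```text
time: 37.55
tool_pos: [0.4423, 0.0792, 0.2038]
ee_rot: [3.141, -0.002, -3.047]
wrist_force: [0.3, 1.3, -0.2]
width: 0.0635
```

>>> step_arm:
  increments: "0.1 3.6 -1.3 0.01 -0.087 0.044; 0.2 3.6 -1.4 0.01 -0.087 0.044; 0.2 3.6 -1.4 0.01 -0.087 0.044; 0.2 3.6 -1.5 0.01 -0.087 0.044; 0.2 3.5 -1.6 0.01 -0.087 0.044"

```text
time: 38.05
tool_pos: [0.4198, 0.2599, 0.2708]
ee_rot: [3.14, 0.441, 3.009]
wrist_force: [0.1, -0.5, -1.2]
width: 0.0636
```

>>> step_arm:
  increments: "1.4 3 1.4 0 0 0; 1.4 3 1.4 0 0 0; 1.4 3 1.3 0 0 0; 1.3 2.9 1.3 0 0 0; 0 0 0 0 0 0"

```text
time: 38.55
tool_pos: [0.4067, 0.382, 0.1926]
ee_rot: [-3.135, 0.431, 3.019]
wrist_force: [-0.8, -0.5, -1.7]
width: 0.0637
```

>>> step_arm:
  increments: "0.2 0 3 0 0 0; 0.2 0 3 0 0 0; 0 0 3 0 0 0; 0 0 0 0 0 0; 0 0 0 0 0 0"

```text
time: 39.05
tool_pos: [0.4432, 0.3754, 0.1147]
ee_rot: [-3.14, 0.436, 3.012]
wrist_force: [-0.5, 0.5, -0.0]
width: 0.0634
```

>>> step_arm:
  increments: "0 0 0 0 0 0; 0 0 0 0 0 0; 0 0 0 0 0 0"

```text
time: 39.35
tool_pos: [0.4434, 0.3769, 0.1165]
ee_rot: [3.139, 0.438, 3.012]
wrist_force: [-0.8, -0.6, -2.1]
width: 0.0638
```

Run:
```python
from h import *
fs();plan(sp(-75,-.4,35),shelf()[2])
```

```text
t 39.35 shelf [-81.4  -0.5  51.8] [-0.002 -0.002  0.001] F [ 1.6  0.7 -1.6] M [ 0.01 -0.24  0.03] w 0.0638
   0.64 -0.02 1.68 0.002 0.002 -0.001
```

>>> step_arm:
  increments: "0.3 0 0.9 0.002 0.002 0; 0.3 0 0.8 0 0 0; 0.4 0 0 0 0 0; 0.4 0 0 0 0 0; 0 0 0 0 0 0"

```text
time: 39.85
tool_pos: [0.437, 0.3768, 0.0928]
ee_rot: [-3.139, 0.434, 3.013]
wrist_force: [-0.1, -0.2, -1.3]
width: 0.0633
```

>>> step_arm:
  increments: "0 0 0 0 0 0; 0 0 0 0 0 0; 0 0 0 0 0 0"

```text
time: 40.15
tool_pos: [0.4377, 0.377, 0.0935]
ee_rot: [-3.14, 0.435, 3.012]
wrist_force: [0.3, 0.1, -1.3]
width: 0.0637
```

```bash
python3 -c "
from h import *
fs()"
```

```text
t 40.15 shelf [-66.5   0.1  33.3] [0.002 0.002 0.   ] F [ 0.3 -0.2 -1.3] M [-0.  -0.3 -0. ] w 0.0637
```

>>> step_arm:
  increments: "0.3 0 0 0 0 0; 0 0 0 0 0 0; 0 0 0 0 0 0"

```text
time: 40.45
tool_pos: [0.4363, 0.3773, 0.0933]
ee_rot: [-3.14, 0.438, 3.012]
wrist_force: [4.8, -1.1, 1.2]
width: 0.0637
```

```bash
python3 -c "
from h import *
fs()"
```

```text
t 40.45 shelf [-65.1  -0.1  33.7] [ 0.001 -0.001  0.   ] F [-4.9  0.5 -1. ] M [0.04 0.85 0.13] w 0.0637
```

>>> step_arm:
  increments: "0.1 0 0.2 0 0 0; 0 0 0 0 0 0; 0 0 0 0 0 0"

```text
time: 40.75
tool_pos: [0.4368, 0.3775, 0.0921]
ee_rot: [-3.141, 0.439, 3.012]
wrist_force: [5.3, -1.9, 4.1]
width: 0.0636
```

```bash
python3 -c "
from h import *
fs()"
```

```text
t 40.75 shelf [-65.   -0.3  32.4] [ 0.001 -0.003  0.001] F [-6.8  1.2  1.4] M [0.22 0.91 0.19] w 0.0636
```

>>> step_arm:
  increments: "0 0 0.2 0 0 0; 0 0 0 0 0 0; 0 0 0 0 0 0"

```text
time: 41.05
tool_pos: [0.4374, 0.3776, 0.0909]
ee_rot: [3.141, 0.439, 3.011]
wrist_force: [2.3, -2.5, 8.7]
width: 0.0635
```

```bash
python3 -c "
from h import *
fs()"
```

```text
t 41.05 shelf [-65.1  -0.5  31.1] [ 0.    -0.003  0.001] F [-6.1  2.2  6.7] M [0.35 0.93 0.16] w 0.0635
```

>>> step_arm:
  increments: "0 0 0.05 0 0 0; 0 0 0 0 0 0; 0 0 0 0 0 0; 0 0 0 0 0 0; 0 0 0 0 0 0"
  claw: -1

```text
time: 41.55
tool_pos: [0.4355, 0.3769, 0.0868]
ee_rot: [-3.139, 0.434, 3.013]
wrist_force: [0.2, -0.6, -0.8]
width: 0.0937
```

>>> step_arm:
  increments: "0 0 0 0 0 0; 0 0 -1 0 0 0; 0 0 -3 0 0 0; 0 0 -4 0 0 0; 0 0 -4 0 0 0"

```text
time: 42.05
tool_pos: [0.385, 0.3836, 0.1978]
ee_rot: [-3.139, 0.434, 3.012]
wrist_force: [0.4, 0.1, 0.3]
width: 0.0943
```

>>> step_arm:
  increments: "0 0 -3 0 0 0; 0 0 0 0 0 0; 0 0 0 0 0 0; 0 0 0 0 0 0"

```text
time: 42.45
tool_pos: [0.373, 0.3848, 0.2217]
ee_rot: [-3.137, 0.433, 3.013]
wrist_force: [0.1, 0.0, -0.4]
width: 0.0941
```

Run:
```python
from h import *
fs()
im,C=snap("wrist","w12");topface(im,C,42,(0,0,215),(180,30,255))
cv2.imwrite("pics/w12b.png",cv2.resize(im[60:300,150:430],None,fx=2.2,fy=2.2))
b,Ct=snap("top","top2");rects(b,Ct,(45,12,110),(95,120,255),.014,200,3000)
R=down(np.pi-np.radians(3.6))
s=plan([.40,.20,.25],R);s=plan([.4380,0,.22],R,s);s=plan([.4380,-.1043,.10],R,s)
```

```text
t 42.45 shelf [-61.6   0.7 177.1] [ 0.005  0.003 -0.   ] F [ 0.1 -0.  -0.4] M [ 0.01 -0.18 -0.05] w 0.0941
mark [-73.9  18.3   8.7   9.   89.5]
mark [-54.2  18.    8.7   8.6   0. ]
mark [-9.900e+01  3.060e+01  1.156e+02  5.250e+01  1.000e-01]
mark [-35.1  17.8   8.5   8.5  89.5]
mark [-11.5  -0.5  53.5  16.4  90. ]
px [327. 242.] xy mm 438.4 -104.1 LxW 131.7 65.9 ang -3.7
px [160. 237.] xy mm 438.8 399.8 LxW 129.8 64.5 ang -2.0
px [374. 235.] xy mm 460.1 -247.3 LxW 130.7 70.3 ang -19.7
   -1.15 -3.59 -0.08 -0.004 0.086 -0.013; -1.09 -3.61 -0.19 -0.004 0.086 -0.013; -1.03 -3.62 -0.3 -0.004 0.086 -0.013; -0.95 -3.63 -0.4 -0.004 0.086 -0.013; -0.86 -3.64 -0.49 -0.004 0.086 -0.013
   -1.01 -3.94 0.6 0 0 0; -1.01 -3.94 0.6 0 0 0; -1.01 -3.94 0.6 0 0 0; -1.01 -3.94 0.6 0 0 0; -1.01 -3.94 0.6 0 0 0
   -0.16 -2.6 3 0 0 0; -0.16 -2.6 3 0 0 0; -0.16 -2.6 3 0 0 0; -0.16 -2.6 3 0 0 0
```

View pics/w12b.png

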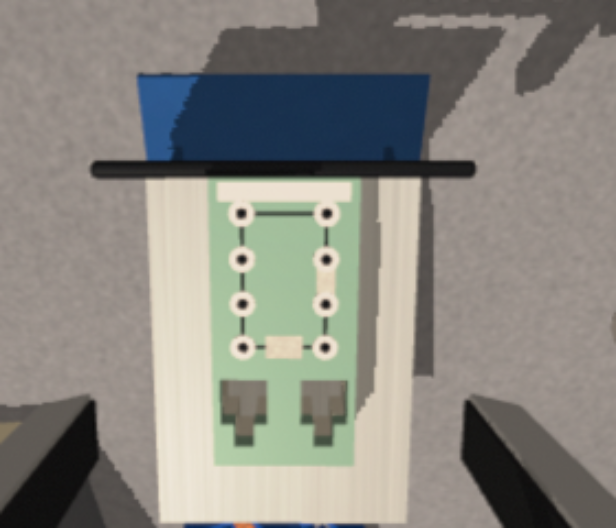

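>>> step_arm:
  increments: "-1.2 -3.6 -0.1 -0.004 0.086 -0.013; -1.1 -3.6 -0.2 -0.004 0.086 -0.013; -1 -3.6 -0.3 -0.004 0.086 -0.013; -0.9 -3.6 -0.4 -0.004 0.086 -0.013; -0.9 -3.6 -0.5 -0.004 0.086 -0.013"

```text
time: 43.05
tool_pos: [0.4001, 0.2, 0.2519]
ee_rot: [3.138, 0.0, 3.079]
wrist_force: [0.2, -0.3, -0.4]
width: 0.0938
```

>>> step_arm:
  increments: "-1 -3.9 0.6 0 0 0; -1 -3.9 0.6 0 0 0; -1 -4 0.6 0 0 0; -1 -4 0.6 0 0 0; -1 -3.9 0.6 0 0 0"

```text
time: 43.55
tool_pos: [0.4375, -0.0, 0.2203]
ee_rot: [3.138, 0.002, 3.077]
wrist_force: [0.2, 0.8, -0.4]
width: 0.0943
```

>>> step_arm:
  increments: "-0.2 -2.6 3 0 0 0; -0.2 -2.6 3 0 0 0; -0.1 -2.6 3 0 0 0; -0.1 -2.6 3 0 0 0; 0 0 0 0 0 0"

```text
time: 44.05
tool_pos: [0.4337, -0.1029, 0.0956]
ee_rot: [3.136, -0.007, 3.074]
wrist_force: [-0.3, 1.5, -0.7]
width: 0.0941
```

>>> step_arm:
  increments: "0 0 0 0 0 0; 0 0 0 0 0 0; 0 0 0 0 0 0; 0 0 0 0 0 0"

```text
time: 44.45
tool_pos: [0.4388, -0.1012, 0.103]
ee_rot: [3.139, 0.007, 3.08]
wrist_force: [0.0, -0.1, 0.3]
width: 0.0937
```

Run:
```python
from h import *
ft((438.2,-104.2),-3.6)
im,C=snap("wrist","w13");rects(im,C,(45,12,90),(95,140,255),.014,3000,90000)
```

```text
t 44.45 tool err mm [  -0.4    3.1 -103. ] [-0.003 -0.007 -0.001] F [ 0.  -0.1  0.3] w 0.0937
px [107. 235.] xy mm 455.6 -244.2 LxW 126.6 64.8 ang -19.7
px [272. 208.] xy mm 437.2 -104.7 LxW 129.7 64.6 ang -3.8
```

>>> step_arm:
  increments: "0 -0.3 3 0.003 0.005 0; 0 0 3 0 0 0; 0 0 2 0 0 0; 0 0 0 0 0 0; 0 0 0 0 0 0"

```text
time: 45.0
tool_pos: [0.4382, -0.1044, 0.0222]
ee_rot: [3.141, -0.0, 3.079]
wrist_force: [0.3, -0.1, 0.4]
width: 0.0938
```

>>> step_arm:
  increments: "0 0 0 0 0 0; 0 0 0 0 0 0; 0 0 0 0 0 0"

```text
time: 45.3
tool_pos: [0.4387, -0.1049, 0.0228]
ee_rot: [-3.141, 0.002, 3.079]
wrist_force: [-0.4, -0.2, -0.4]
width: 0.0943
```

```bash
python3 -c "
from h import *
ft((437.8,-104.5),-3.7)"
```

```text
t 45.3 tool err mm [ -0.9  -0.3 -22.8] [ 0.    -0.002 -0.002] F [-0.4 -0.2 -0.4] w 0.0943
```

>>> step_arm:
  increments: "0 0 1 0 0 0; 0 0 0.9 0 0 0; 0 0 0 0 0 0; 0 0 0 0 0 0; 0 0 0 0 0 0"

```text
time: 45.8
tool_pos: [0.4377, -0.1045, 0.0025]
ee_rot: [3.141, -0.001, 3.079]
wrist_force: [-0.2, -0.2, -0.8]
width: 0.0943
```

>>> step_arm:
  increments: "0 0 0 0 0 0; 0 0 0 0 0 0; 0 0 0 0 0 0; 0 0 0 0 0 0; 0 0 0 0 0 0"
  claw: 1

```text
time: 46.3
tool_pos: [0.4379, -0.1046, 0.0027]
ee_rot: [3.141, -0.0, 3.079]
wrist_force: [-0.9, 0.5, -0.3]
width: 0.0638
```

>>> step_arm:
  increments: "0 0 0 0 0 0; 0 0 0 0 0 0; 0 0 0 0 0 0; 0 0 0 0 0 0"

```text
time: 46.7
tool_pos: [0.4379, -0.1046, 0.0027]
ee_rot: [3.141, -0.0, 3.079]
wrist_force: [0.5, 0.9, 0.5]
width: 0.0634
```

Run:
```python
from h import *
ft((437.8,-104.5),-3.7)
o=get_obs();p=np.array(o["tool_pos"]);R=down(np.pi-np.radians(3.7));S=shelf()[2]
s=plan(p+[0,0,.22],R);s=plan([.43,.11,.27],R,s);s=plan([.42,.26,.28],S,s);s=plan(sp(-80,0,140),S,s);s=plan(sp(-80,0,65),S,s)
```

```text
t 46.7 tool err mm [-0.1 -0.1 -2.7] [-0.     0.    -0.002] F [0.5 0.9 0.5] w 0.0634
   0 0 -4.4 0 0 0; 0 0 -4.4 0 0 0; 0 0 -4.4 0 0 0; 0 0 -4.4 0 0 0; 0 0 -4.4 0 0 0
   0.43 4.27 -0.95 0 0 0; 0.43 4.27 -0.95 0 0 0; 0.43 4.27 -0.95 0 0 0; 0.43 4.27 -0.95 0 0 0; 0.43 4.27 -0.95 0 0 0
   0.49 3.73 -0.25 0.004 -0.109 0.016; 0.52 3.72 -0.32 0.004 -0.109 0.016; 0.54 3.71 -0.39 0.004 -0.109 0.016; 0.55 3.7 -0.46 0.004 -0.109 0.016
   1.58 2.96 1.58 0 0 0; 1.58 2.96 1.58 0 0 0; 1.58 2.96 1.58 0 0 0; 1.58 2.96 1.58 0 0 0
   0 0 3.75 0 0 0; 0 0 3.75 0 0 0
```

>>> step_arm:
  increments: "0 0 -2.4 0 0 0; 0 0 -4.4 0 0 0; 0 0 -5 0 0 0; 0 0 -5 0 0 0; 0 0 -5 0 0 0"

```text
time: 47.2
tool_pos: [0.4373, -0.1043, 0.2219]
ee_rot: [3.141, -0.001, 3.079]
wrist_force: [0.1, -0.6, -1.3]
width: 0.0639
```

>>> step_arm:
  increments: "0.4 4.3 -1 0 0 0; 0.4 4.3 -1 0 0 0; 0.4 4.3 -0.9 0 0 0; 0.5 4.2 -0.9 0 0 0; 0.4 4.3 -0.9 0 0 0"

```text
time: 47.7
tool_pos: [0.4298, 0.1118, 0.2676]
ee_rot: [3.141, -0.001, 3.078]
wrist_force: [0.6, -1.4, -2.0]
width: 0.0639
```

>>> step_arm:
  increments: "0.5 3.7 -0.3 0.004 -0.109 0.016; 0.5 3.7 -0.3 0.004 -0.109 0.016; 0.5 3.7 -0.4 0.004 -0.109 0.016; 0.6 3.7 -0.4 0.004 -0.109 0.016; 0 0 0 0 0 0"

```text
time: 48.2
tool_pos: [0.4153, 0.2662, 0.2752]
ee_rot: [-3.141, 0.433, 3.028]
wrist_force: [0.4, -1.1, -1.6]
width: 0.0638
```

>>> step_arm:
  increments: "1.6 3 1.6 0 0 0; 1.6 3 1.6 0 0 0; 1.6 3 1.5 0 0 0; 1.5 2.9 1.6 0 0 0; 0 0 0 0 0 0"

```text
time: 48.7
tool_pos: [0.4032, 0.3821, 0.1874]
ee_rot: [-3.132, 0.428, 3.02]
wrist_force: [0.5, 0.5, -1.8]
width: 0.0637
```

>>> step_arm:
  increments: "0 0 3.5 0 0 0; 0 0 3.5 0 0 0; 0 0 0 0 0 0; 0 0 0 0 0 0; 0 0 0 0 0 0"

```text
time: 49.2
tool_pos: [0.4355, 0.3781, 0.1326]
ee_rot: [3.14, 0.438, 3.012]
wrist_force: [0.1, -0.8, -1.0]
width: 0.0633
```

Run:
```python
from h import *
fs();plan(sp(-75,-.4,49),shelf()[2])
```

```text
t 49.2 shelf [-80.9  -0.7  69.8] [-0.001 -0.001  0.001] F [ 0.2  0.8 -1. ] M [ 0.   -0.31 -0.01] w 0.0633
   0.6 -0.03 2.08 0.001 0.001 -0.001
```

>>> step_arm:
  increments: "0.3 0 1 0 0 0; 0.3 0 1 0 0 0; 0.4 0 0 0 0 0; 0.4 0 0 0 0 0; 0 0 0 0 0 0"

```text
time: 49.7
tool_pos: [0.4302, 0.3783, 0.1061]
ee_rot: [-3.14, 0.436, 3.015]
wrist_force: [0.4, 0.4, -2.0]
width: 0.0637
```

>>> step_arm:
  increments: "0 0 0 0 0 0; 0 0 0 0 0 0; 0 0 0 0 0 0"

```text
time: 50.0
tool_pos: [0.4304, 0.3784, 0.1063]
ee_rot: [-3.141, 0.436, 3.014]
wrist_force: [-0.4, 0.4, -1.2]
width: 0.0636
```

```bash
python3 -c "
from h import *
fs()"
```

```text
t 50.0 shelf [-65.2  -0.3  48. ] [ 0.001  0.001 -0.001] F [ 0.9 -0.3 -0.9] M [-0.01 -0.34  0.06] w 0.0636
```

>>> step_arm:
  increments: "0.3 0 0 0 0 0; 0 0 0 0 0 0; 0 0 0 0 0 0"

```text
time: 50.3
tool_pos: [0.43, 0.3786, 0.1067]
ee_rot: [-3.141, 0.441, 3.014]
wrist_force: [4.8, -1.8, 0.3]
width: 0.0636
```

```bash
python3 -c "
from h import *
fs()"
```

```text
t 50.3 shelf [-64.9  -0.5  48.6] [-0.    -0.005 -0.001] F [-4.6  1.1 -1.9] M [0.1  0.77 0.12] w 0.0636
```

Against the backstop at the expected spot. Lower (contact expected near 45).

>>> step_arm:
  increments: "0 0 0.2 0 0 0; 0 0 0.1 0 0 0; 0 0 0 0 0 0; 0 0 0 0 0 0"

```text
time: 50.7
tool_pos: [0.431, 0.3788, 0.1045]
ee_rot: [3.141, 0.441, 3.013]
wrist_force: [5.3, -1.7, 4.6]
width: 0.0635
```

```bash
python3 -c "
from h import *
fs()"
```

```text
t 50.7 shelf [-64.9  -0.8  46.1] [-0.001 -0.004 -0.001] F [-7.   1.   1.9] M [0.28 1.   0.12] w 0.0635
```

>>> step_arm:
  increments: "0 0 0.15 0 0 0; 0 0 0 0 0 0; 0 0 0 0 0 0"

```text
time: 51.0
tool_pos: [0.4316, 0.379, 0.1033]
ee_rot: [3.14, 0.441, 3.013]
wrist_force: [4.5, -1.2, 4.7]
width: 0.0633
```

```bash
python3 -c "
from h import *
fs()"
```

```text
t 51.0 shelf [-64.9  -1.1  44.8] [-0.002 -0.004 -0.   ] F [-6.2  0.6  2.3] M [0.15 1.06 0.15] w 0.0633
```

>>> step_arm:
  increments: "0 -0.05 0.1 0 0 0; 0 0 0 0 0 0; 0 0 0 0 0 0"

```text
time: 51.3
tool_pos: [0.4316, 0.379, 0.1032]
ee_rot: [3.139, 0.44, 3.013]
wrist_force: [1.0, -2.0, 7.7]
width: 0.0635
```

```bash
python3 -c "
from h import *
fs()"
```

```text
t 51.3 shelf [-64.9  -1.1  44.8] [-0.003 -0.004 -0.   ] F [-4.4  1.9  6.5] M [0.32 0.78 0.17] w 0.0635
```

>>> step_arm:
  increments: "0 0 0 0 0 0; 0 0 0 0 0 0; 0 0 0 0 0 0; 0 0 0 0 0 0; 0 0 0 0 0 0"
  claw: -1

```text
time: 51.8
tool_pos: [0.4294, 0.3777, 0.0991]
ee_rot: [-3.14, 0.434, 3.014]
wrist_force: [-1.8, -2.0, 1.9]
width: 0.0938
```

>>> step_arm:
  increments: "0 0 0 0 0 0; 0 0 -1 0 0 0; 0 0 -3 0 0 0; 0 0 -4 0 0 0; 0 0 -4 0 0 0"

```text
time: 52.3
tool_pos: [0.379, 0.3843, 0.2097]
ee_rot: [-3.14, 0.435, 3.014]
wrist_force: [0.7, 0.8, 0.8]
width: 0.0944
```

>>> step_arm:
  increments: "0 0 -2 0 0 0; 0 0 0 0 0 0; 0 0 0 0 0 0; 0 0 0 0 0 0"

```text
time: 52.7
tool_pos: [0.3712, 0.3848, 0.2245]
ee_rot: [-3.137, 0.434, 3.015]
wrist_force: [-0.7, 0.0, -1.1]
width: 0.0938
```

Run:
```python
from h import *
fs()
im,C=snap("wrist","w14");topface(im,C,56,(20,120,90),(35,255,255))
b,Ct=snap("top","top2");rects(b,Ct,(45,12,110),(95,120,255),.014,200,3000)
R=down(np.pi-np.radians(19.7))
s=plan([.40,.20,.28],down(np.pi));s=plan([.42,0,.26],down(np.pi),s);s=plan([.4600,-.2455,.22],R,s);s=plan([.4600,-.2455,.11],R,s)
```

```text
t 52.7 shelf [-61.2   0.9 180.4] [ 0.004  0.002 -0.002] F [ 1.1  0.1 -0.7] M [-0.02 -0.21 -0.03] w 0.0938
mark [-73.7 -19.2  10.2  10.1  46.3]
mark [-73.6  16.8  10.5  10.4  63.5]
mark [-44.6 -19.4   9.9  10.4  45.7]
mark [-44.7  16.8  10.4   9.8  44.6]
mark [-11.9  -1.2  18.5  55.4   0.1]
px [155. 238.] xy mm 438.5 412.1 LxW 132.7 82.6 ang 0.5
px [373. 235.] xy mm 460.8 -245.0 LxW 131.0 65.6 ang -19.6
   -1.41 -3.59 -0.55 -0.007 0.087 -0.025; -1.26 -3.62 -0.69 -0.007 0.087 -0.025; -1.11 -3.65 -0.82 -0.007 0.087 -0.025; -0.94 -3.67 -0.93 -0.007 0.087 -0.025; -0.76 -3.68 -1.03 -0.007 0.087 -0.025
   -0.4 -4 0.4 0 0 0; -0.4 -4 0.4 0 0 0; -0.4 -4 0.4 0 0 0; -0.4 -4 0.4 0 0 0; -0.4 -4 0.4 0 0 0
   -0.67 -4.09 0.67 0 0 0.057; -0.9 -4.05 0.67 0 0 0.057; -1.13 -3.99 0.67 0 0 0.057; -1.36 -3.92 0.67 0 0 0.057; -1.58 -3.83 0.67 0 0 0.057
   -1.8 -3.74 0.67 0 0 0.057
   0 0 3.67 0 0 0; 0 0 3.67 0 0 0; 0 0 3.67 0 0 0
```

>>> step_arm:
  increments: "-1.4 -3.6 -0.6 -0.007 0.087 -0.025; -1.3 -3.6 -0.7 -0.007 0.087 -0.025; -1.1 -3.6 -0.8 -0.007 0.087 -0.025; -0.9 -3.7 -0.9 -0.007 0.087 -0.025; -0.8 -3.7 -1 -0.007 0.087 -0.025"

```text
time: 53.3
tool_pos: [0.4003, 0.199, 0.2813]
ee_rot: [3.135, -0.003, -3.141]
wrist_force: [0.7, -0.6, -0.4]
width: 0.094
```

>>> step_arm:
  increments: "-0.4 -4 0.4 0 0 0; -0.4 -4 0.4 0 0 0; -0.4 -4 0.4 0 0 0; -0.4 -4 0.4 0 0 0; -0.4 -4 0.4 0 0 0"

```text
time: 53.8
tool_pos: [0.4201, -0.0011, 0.2588]
ee_rot: [3.136, -0.001, 3.141]
wrist_force: [0.5, 0.3, -0.2]
width: 0.0939
```

>>> step_arm:
  increments: "-0.7 -4.1 0.7 0 0 0.057; -0.9 -4 0.7 0 0 0.057; -1.1 -4 0.7 0 0 0.057; -1.4 -3.9 0.6 0 0 0.057; -1.6 -3.8 0.7 0 0 0.057"

```text
time: 54.3
tool_pos: [0.4542, -0.2049, 0.2235]
ee_rot: [3.136, -0.003, 2.853]
wrist_force: [1.0, 0.4, -0.1]
width: 0.0941
```

>>> step_arm:
  increments: "-1.8 -3.7 0.7 0 0 0.057; 0 0 3.7 0 0 0; 0 0 3.7 0 0 0; 0 0 3.6 0 0 0; 0 0 0 0 0 0"

```text
time: 54.8
tool_pos: [0.4572, -0.2404, 0.1003]
ee_rot: [3.132, -0.016, 2.799]
wrist_force: [-0.2, 0.4, -0.5]
width: 0.0942
```

>>> step_arm:
  increments: "0 0 0 0 0 0; 0 0 0 0 0 0; 0 0 0 0 0 0; 0 0 0 0 0 0"

```text
time: 55.2
tool_pos: [0.4627, -0.2433, 0.1099]
ee_rot: [3.137, 0.002, 2.8]
wrist_force: [-0.7, 0.4, 0.0]
width: 0.094
```

Run:
```python
from h import *
ft((460.8,-245),-19.7)
im,C=snap("wrist","w15");rects(im,C,(45,12,90),(95,140,255),.014,3000,90000)
cv2.imwrite("pics/w15b.png",im)
```

```text
t 55.2 tool err mm [  -1.2    2.3 -109.9] [-0.005 -0.002 -0.002] F [-0.7  0.4  0. ] w 0.094
px [272. 207.] xy mm 460.0 -245.8 LxW 129.9 64.7 ang -19.6
```

View pics/w15b.png

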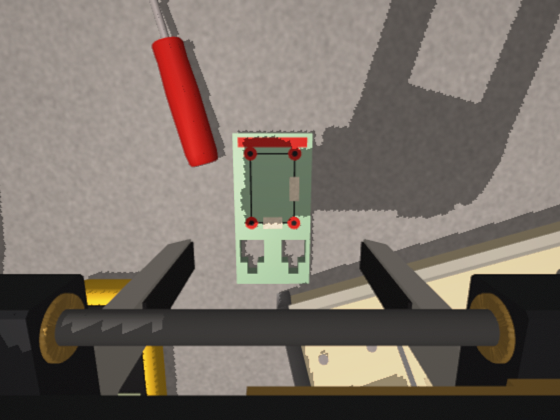

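>>> step_arm:
  increments: "0.1 -0.2 3 0.005 0.002 0.001; 0 0 3 0 0 0; 0 0 2.8 0 0 0; 0 0 0 0 0 0; 0 0 0 0 0 0"

```text
time: 55.75
tool_pos: [0.46, -0.244, 0.0204]
ee_rot: [3.141, -0.003, 2.799]
wrist_force: [1.3, -0.5, 0.9]
width: 0.094
```

>>> step_arm:
  increments: "0 0 0 0 0 0; 0 0 0 0 0 0; 0 0 0 0 0 0"

```text
time: 56.05
tool_pos: [0.4608, -0.2446, 0.0214]
ee_rot: [-3.141, -0.001, 2.799]
wrist_force: [0.1, 0.2, -0.2]
width: 0.0942
```

```bash
python3 -c "
from h import *
ft((460.4,-245.4),-19.7)"
```

```text
t 56.05 tool err mm [ -0.1   0.9 -21.4] [ 0.     0.001 -0.001] F [ 0.1  0.2 -0.2] w 0.0942
```

>>> step_arm:
  increments: "0 -0.1 0.9 0 0 0; 0 0 0.9 0 0 0; 0 0 0 0 0 0; 0 0 0 0 0 0; 0 0 0 0 0 0"

```text
time: 56.55
tool_pos: [0.4591, -0.2446, 0.0014]
ee_rot: [3.141, -0.005, 2.799]
wrist_force: [-0.2, 0.1, 0.4]
width: 0.0943
```

>>> step_arm:
  increments: "0 0 0 0 0 0; 0 0 0 0 0 0; 0 0 0 0 0 0; 0 0 0 0 0 0; 0 0 0 0 0 0"
  claw: 1

```text
time: 57.05
tool_pos: [0.4594, -0.2449, 0.0019]
ee_rot: [3.141, -0.003, 2.799]
wrist_force: [0.3, -0.7, -0.0]
width: 0.0637
```

>>> step_arm:
  increments: "0 0 0 0 0 0; 0 0 0 0 0 0; 0 0 0 0 0 0; 0 0 0 0 0 0"

```text
time: 57.45
tool_pos: [0.4594, -0.2449, 0.0019]
ee_rot: [3.141, -0.004, 2.799]
wrist_force: [-0.4, 0.1, -0.0]
width: 0.0638
```

Run:
```python
from h import *
ft((460.4,-245.4),-19.7)
o=get_obs();p=np.array(o["tool_pos"]);R=down(np.pi-np.radians(19.7));S=shelf()[2]
s=plan(p+[0,0,.23],R);s=plan([.43,.02,.28],down(np.pi),s);s=plan([.41,.23,.30],S,s);s=plan(sp(-80,0,150),S,s);s=plan(sp(-80,0,80),S,s)
```

```text
t 57.45 tool err mm [ 1.1  0.1 -1.9] [-0.     0.004 -0.001] F [-0.4  0.1 -0. ] w 0.0638
   0.01 0 -3.83 0 -0.001 0; 0.01 0 -3.83 0 -0.001 0; 0.01 0 -3.83 0 -0.001 0; 0.01 0 -3.83 0 -0.001 0; 0 0 -3.83 0 -0.001 0
   0 0 -3.83 0 -0.001 0
   1.67 3.42 -0.69 0 0 -0.049; 1.5 3.5 -0.69 0 0 -0.049; 1.33 3.57 -0.69 0 0 -0.049; 1.15 3.63 -0.69 0 0 -0.049; 0.97 3.68 -0.69 0 0 -0.049
   0.79 3.73 -0.69 0 0 -0.049; 0.61 3.76 -0.69 0 0 -0.049
   0.4 4.2 -0.4 0.006 -0.087 0.025; 0.47 4.19 -0.46 0.006 -0.087 0.025; 0.53 4.17 -0.53 0.006 -0.087 0.025; 0.59 4.15 -0.6 0.006 -0.087 0.025; 0.64 4.13 -0.68 0.006 -0.087 0.025
   1.65 3.74 1.85 0 0 0; 1.65 3.74 1.85 0 0 0; 1.65 3.74 1.85 0 0 0; 1.65 3.74 1.85 0 0 0
   0 0 3.5 0 0 0; 0 0 3.5 0 0 0
```

>>> step_arm:
  increments: "0 0 -2 0 0 0; 0 0 -4 0 0 0; 0 0 -5 0 0 0; 0 0 -5 0 0 0; 0 0 -5 0 0 0"

```text
time: 57.95
tool_pos: [0.4596, -0.2447, 0.2131]
ee_rot: [3.141, -0.005, 2.799]
wrist_force: [1.5, -0.3, -1.4]
width: 0.064
```

>>> step_arm:
  increments: "1.7 3.4 -1.2 0 0 -0.049; 1.5 3.5 -1.2 0 0 -0.049; 1.3 3.6 -1.2 0 0 -0.049; 1.1 3.6 -1.2 0 0 -0.049; 1 3.7 -1 0 0 -0.049"

```text
time: 58.45
tool_pos: [0.4388, -0.0546, 0.2704]
ee_rot: [3.14, -0.003, 3.045]
wrist_force: [1.3, 0.1, -1.9]
width: 0.0636
```

>>> step_arm:
  increments: "0.8 3.7 -0.5 0 0 -0.049; 0.6 3.8 -0.5 0 0 -0.049; 0 0 0 0 0 0"

```text
time: 58.75
tool_pos: [0.4303, 0.0235, 0.2811]
ee_rot: [3.138, -0.002, -3.134]
wrist_force: [0.0, -0.6, -1.3]
width: 0.0635
```

>>> step_arm:
  increments: "0.4 4.2 -0.4 0.006 -0.087 0.025; 0.5 4.2 -0.5 0.006 -0.087 0.025; 0.5 4.2 -0.5 0.006 -0.087 0.025; 0.6 4.1 -0.6 0.006 -0.087 0.025; 0.6 4.1 -0.7 0.006 -0.087 0.025"

```text
time: 59.25
tool_pos: [0.4106, 0.2296, 0.3012]
ee_rot: [3.141, 0.436, 3.011]
wrist_force: [1.8, 0.2, -1.9]
width: 0.0636
```

>>> step_arm:
  increments: "0 0 0 0 0 0; 0 0 0 0 0 0; 0 0 0 0 0 0"

```text
time: 59.55
tool_pos: [0.4113, 0.2279, 0.3005]
ee_rot: [-3.139, 0.431, 3.013]
wrist_force: [0.5, -0.8, -1.0]
width: 0.064
```

Run:
```python
from h import *
fs();S=shelf()[2];s=plan(sp(-80,0,150),S);s=plan(sp(-80,0,80),S,s)
```

```text
t 59.55 shelf [-147.6  151.3  223.9] [ 0.002  0.005 -0.001] F [-0.2  0.7 -1.2] M [-0.05 -0.29  0.01] w 0.064
   1.34 3.03 1.48 0 -0.001 0; 1.34 3.03 1.48 0 -0.001 0; 1.35 3.03 1.48 0 -0.001 0; 1.35 3.03 1.48 0 -0.001 0; 1.35 3.03 1.48 0 -0.001 0
   0 0 3.5 0 0 0; 0 0 3.5 0 0 0
```

>>> step_arm:
  increments: "1.3 3 1.5 0 -0.001 0; 1.3 3 1.5 0 -0.001 0; 1.4 3 1.5 0 -0.001 0; 1.4 3.1 1.5 0 -0.001 0; 1.3 3.1 1.4 0 0 0"

```text
time: 60.05
tool_pos: [0.4031, 0.382, 0.2044]
ee_rot: [-3.14, 0.436, 3.009]
wrist_force: [0.2, -0.7, -1.2]
width: 0.0637
```

>>> step_arm:
  increments: "0 0 0 0 0 0; 0 0 3.5 0 0 0; 0 0 3.5 0 0 0; 0 0 0 0 0 0; 0 0 0 0 0 0"

```text
time: 60.55
tool_pos: [0.4317, 0.3775, 0.1423]
ee_rot: [-3.139, 0.436, 3.011]
wrist_force: [0.3, 0.8, -0.6]
width: 0.0636
```

>>> step_arm:
  increments: "0 0 0 0 0 0; 0 0 0 0 0 0; 0 0 0 0 0 0"

```text
time: 60.85
tool_pos: [0.4305, 0.3804, 0.1442]
ee_rot: [3.14, 0.438, 3.014]
wrist_force: [0.1, 0.9, -2.3]
width: 0.0637
```

Run:
```python
from h import *
fs();plan(sp(-74,-.4,62),shelf()[2])
```

```text
t 60.85 shelf [-81.1  -2.4  82.4] [-0.002 -0.002 -0.001] F [ 1.  -0.9 -2.1] M [-0.02 -0.3   0.02] w 0.0637
   0.71 -0.2 2.04 0.002 0.002 0.001
```

>>> step_arm:
  increments: "0.3 -0.1 1 0.002 0.002 0.001; 0.4 -0.1 1 0 0 0; 0.4 0 0 0 0 0; 0.4 0 0 0 0 0; 0 0 0 0 0 0"

```text
time: 61.35
tool_pos: [0.4243, 0.3784, 0.1173]
ee_rot: [-3.138, 0.434, 3.014]
wrist_force: [0.8, -0.4, -1.3]
width: 0.0634
```

>>> step_arm:
  increments: "0 0 0 0 0 0; 0 0 0 0 0 0; 0 0 0 0 0 0"

```text
time: 61.65
tool_pos: [0.4248, 0.3786, 0.118]
ee_rot: [-3.14, 0.435, 3.013]
wrist_force: [-0.1, -0.2, -1.3]
width: 0.0636
```

```bash
python3 -c "
from h import *
fs()"
```

```text
t 61.65 shelf [-65.    0.1  61. ] [ 0.002  0.002 -0.001] F [ 0.6  0.2 -1.1] M [ 0.   -0.26  0.02] w 0.0636
```

>>> step_arm:
  increments: "0.2 0 0 0 0 0; 0 0 0 0 0 0; 0 0 0 0 0 0"

```text
time: 61.95
tool_pos: [0.4237, 0.3788, 0.1176]
ee_rot: [-3.14, 0.436, 3.013]
wrist_force: [3.5, -0.1, -0.7]
width: 0.0636
```

```bash
python3 -c "
from h import *
fs()"
```

```text
t 61.95 shelf [-63.9   0.1  61.1] [ 0.002  0.    -0.001] F [-2.9 -0.3 -2.1] M [ 0.02  0.26 -0.06] w 0.0636
```

>>> step_arm:
  increments: "0.15 0 0.2 0 0 0; 0 0 0 0 0 0; 0 0 0 0 0 0"

```text
time: 62.25
tool_pos: [0.4243, 0.3789, 0.1164]
ee_rot: [-3.141, 0.439, 3.013]
wrist_force: [5.1, -1.0, 3.8]
width: 0.0639
```

```bash
python3 -c "
from h import *
fs()"
```

```text
t 62.25 shelf [-63.9  -0.1  59.8] [ 0.001 -0.002 -0.   ] F [-6.3  0.4  1.3] M [0.21 0.88 0.  ] w 0.0639
```

>>> step_arm:
  increments: "0 0 0.2 0 0 0; 0 0 0 0 0 0; 0 0 0 0 0 0"

```text
time: 62.55
tool_pos: [0.4251, 0.3792, 0.1148]
ee_rot: [3.142, 0.439, 3.013]
wrist_force: [4.3, -1.6, 5.5]
width: 0.0638
```

```bash
python3 -c "
from h import *
fs()"
```

```text
t 62.55 shelf [-63.8  -0.4  58. ] [-0.    -0.002 -0.   ] F [-6.4  1.1  3.1] M [ 0.13  0.99 -0.02] w 0.0638
```

>>> step_arm:
  increments: "0 0 0.1 0 0 0; 0 0 0 0 0 0; 0 0 0 0 0 0"

```text
time: 62.85
tool_pos: [0.4251, 0.3792, 0.1147]
ee_rot: [3.141, 0.438, 3.012]
wrist_force: [1.1, -3.0, 9.4]
width: 0.0634
```

```bash
python3 -c "
from h import *
fs()"
```

```text
t 62.85 shelf [-63.9  -0.5  58. ] [-0.    -0.002  0.   ] F [-5.3  2.9  7.9] M [0.41 0.73 0.  ] w 0.0634
```

>>> step_arm:
  increments: "0 0 0 0 0 0; 0 0 0 0 0 0; 0 0 0 0 0 0; 0 0 0 0 0 0; 0 0 0 0 0 0"
  claw: -1

```text
time: 63.35
tool_pos: [0.4232, 0.3785, 0.1109]
ee_rot: [-3.138, 0.433, 3.014]
wrist_force: [0.3, -0.2, -0.7]
width: 0.0935
```

>>> step_arm:
  increments: "0 0 0 0 0 0; 0 0 -1 0 0 0; 0 0 -3 0 0 0; 0 0 -4 0 0 0; 0 0 -4 0 0 0"

```text
time: 63.85
tool_pos: [0.3728, 0.385, 0.2219]
ee_rot: [-3.139, 0.434, 3.013]
wrist_force: [-0.1, 0.1, -0.4]
width: 0.094
```

>>> step_arm:
  increments: "0 0 0 0 0 0; 0 0 0 0 0 0; 0 0 0 0 0 0"

```text
time: 64.15
tool_pos: [0.3733, 0.3848, 0.2192]
ee_rot: [-3.137, 0.433, 3.014]
wrist_force: [-0.1, 0.2, -0.1]
width: 0.094
```

Run:
```python
from h import *
fs()
im,C=snap("wrist","w16");topface(im,C,70,(0,130,80),(8,255,255))
b,Ct=snap("top","top3");s,_=snap("scene","scene3")
cv2.imwrite("pics/fin.png",np.vstack([cv2.resize(im[60:300,130:430],(400,320)),cv2.resize(b[180:280,110:235],(400,280))])[:, :])
cv2.imwrite("pics/fin2.png",np.hstack([cv2.resize(im[40:300,130:430],(400,346)),cv2.resize(s[150:280,310:460],(400,346))]))
```

```text
t 64.15 shelf [-60.8   0.6 174.7] [ 0.004  0.003 -0.002] F [ 0.2 -0.1 -0. ] M [-0.01 -0.25 -0.  ] w 0.094
mark [-73.9 -18.1   9.6  10.1  46.4]
mark [-74.   18.    9.4  10.3  45.6]
mark [-12.1  -0.5  17.4  55.1   0.1]
```

View pics/fin2.png

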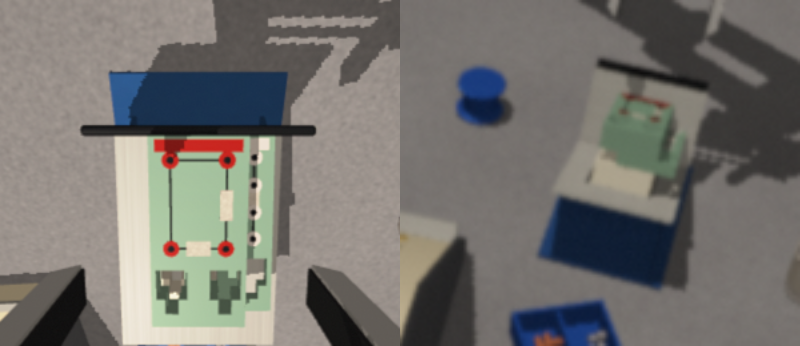

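Run:
```python
from h import *
fs()
im,C=snap("wrist","w17")
cv2.imwrite("pics/w17b.png",cv2.resize(im[90:300,180:400],None,fx=3,fy=2.85,interpolation=cv2.INTER_CUBIC))
t,R,_=shelf();n=R.apply([0,0,1])
g=lambda u,z:np.round(R.inv().apply(onplane(C,u,t+n*z/1e3,n)-t)*1000,1).tolist()
f=lambda u,v:(130+u*.75,40+v*260/346)
print("white sockets",g([f(256,158),f(256,185),f(254,212),f(254,239)],42),"right edge",g([f(276,140),f(271,309)],42))
```

```text
t 64.3 shelf [-60.7   0.9 173.9] [ 0.005  0.004 -0.002] F [-0.3  0.2 -0.8] M [-0.04 -0.19  0.04] w 0.0941
white sockets [[-16.4, -39.7, 42.0], [-35.1, -40.3, 42.0], [-54.3, -39.5, 42.0], [-74.1, -40.1, 42.0]] right edge [[-4.2, -53.0, 42.0], [-128.1, -54.5, 42.0]]
```

View pics/w17b.png

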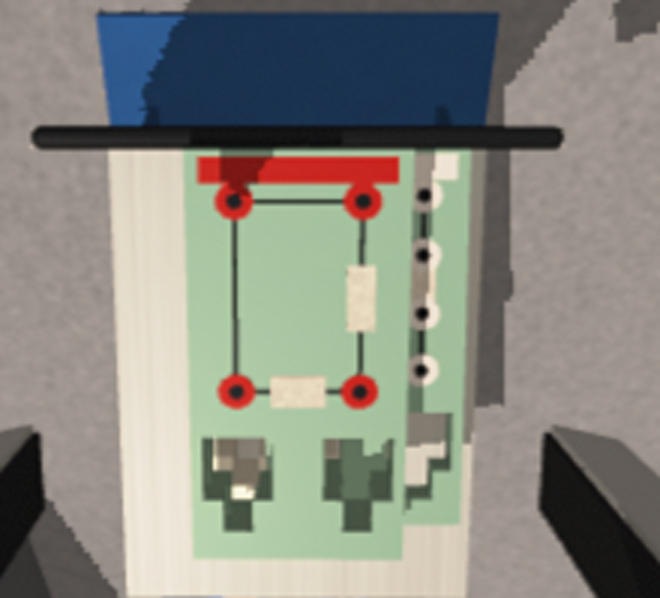

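Run:
```python
from h import *
S=shelf()[2];s=plan(sp(-66,-11,85),S)
```

```text
-0.18 0.41 2.97 -0.002 -0.001 0; -0.18 0.4 2.97 -0.002 -0.001 0; -0.17 0.4 2.97 -0.002 -0.001 0
```

>>> step_arm:
  increments: "-0.2 0.4 3 -0.002 -0.001 0; -0.2 0.4 3 -0.002 -0.001 0; -0.2 0.4 2.9 -0.001 -0.001 0; 0 0 0 0 0 0; 0 0 0 0 0 0"

```text
time: 64.85
tool_pos: [0.4176, 0.391, 0.1415]
ee_rot: [3.142, 0.436, 3.014]
wrist_force: [-0.8, 0.3, -0.2]
width: 0.0938
```

>>> step_arm:
  increments: "0 0 0 0 0 0; 0 0 0 0 0 0; 0 0 0 0 0 0; 0 0 0 0 0 0; 0 0 0 0 0 0"

```text
time: 65.35
tool_pos: [0.4177, 0.3919, 0.1429]
ee_rot: [3.138, 0.438, 3.014]
wrist_force: [0.1, 0.7, 0.5]
width: 0.0939
```

Run:
```python
from h import *
fs();S=shelf()[2];s=plan(sp(-66,-11,75),S)
```

```text
t 65.35 shelf [-67.6 -12.1  87.2] [-0.004 -0.001 -0.001] F [-0.2 -0.7  0.4] M [-0.05 -0.18  0.02] w 0.0939
   0.17 -0.11 1.22 0.004 0.001 0.001
```

>>> step_arm:
  increments: "0.1 -0.1 0.5 0.004 0.001 0; 0 0 0.3 0 0 0; 0 0 0 0 0 0; 0 0 0 0 0 0; 0 0 0 0 0 0"

```text
time: 65.85
tool_pos: [0.4202, 0.3904, 0.1347]
ee_rot: [-3.14, 0.436, 3.014]
wrist_force: [0.2, 0.3, 1.2]
width: 0.0942
```

Run:
```python
from h import *
fs()
```

```text
t 65.85 shelf [-66.6 -10.9  78.7] [ 0.001 -0.    -0.001] F [-0.6 -0.3  1. ] M [-0.07 -0.21 -0.02] w 0.0942
```

Centred. Descend in checked steps to about z = 31 (white plate's layer).

>>> step_arm:
  increments: "0 0 0.8 0 0 0; 0 0 0.8 0 0 0; 0 0 0 0 0 0; 0 0 0 0 0 0"

```text
time: 66.25
tool_pos: [0.4268, 0.3891, 0.1194]
ee_rot: [-3.139, 0.436, 3.014]
wrist_force: [0.8, -0.3, -0.5]
width: 0.094
```

```bash
python3 -c "
from h import *
fs()"
```

```text
t 66.25 shelf [-66.2 -10.5  62. ] [ 0.002  0.001 -0.001] F [-0.5  0.2 -0.8] M [-0.05 -0.26 -0.01] w 0.094
```

>>> step_arm:
  increments: "0 0.05 0.6 0 0 0; 0 0 0.6 0 0 0; 0 0 0.4 0 0 0; 0 0 0 0 0 0; 0 0 0 0 0 0"

```text
time: 66.75
tool_pos: [0.4336, 0.389, 0.1054]
ee_rot: [-3.14, 0.436, 3.014]
wrist_force: [-0.3, -0.6, 0.6]
width: 0.094
```

```bash
python3 -c "
from h import *
fs()"
```

```text
t 66.75 shelf [-66.4 -11.3  46.5] [ 0.002  0.    -0.001] F [-0.   0.6  0.7] M [ 0.01 -0.18  0.03] w 0.094
```

>>> step_arm:
  increments: "0 0 0.5 0 0 0; 0 0 0.5 0 0 0; 0 0 0.4 0 0 0; 0 0 0 0 0 0; 0 0 0 0 0 0"

```text
time: 67.25
tool_pos: [0.4395, 0.3882, 0.0927]
ee_rot: [-3.14, 0.436, 3.014]
wrist_force: [0.4, -1.1, -0.0]
width: 0.094
```

```bash
python3 -c "
from h import *
fs()"
```

```text
t 67.25 shelf [-66.4 -11.2  32.5] [ 0.002  0.    -0.001] F [-0.5  1.1 -0.3] M [ 0.   -0.17 -0.02] w 0.094
```

>>> step_arm:
  increments: "0 0 0.2 0 0 0; 0 -0.25 0 0 0 0; 0 -0.3 0 0 0 0; 0 -0.3 0 0 0 0; 0 -0.2 0 0 0 0"
  claw: 1

```text
time: 67.75
tool_pos: [0.4393, 0.3779, 0.0914]
ee_rot: [-3.141, 0.437, 3.013]
wrist_force: [2.1, 1.9, -3.2]
width: 0.0641
```

>>> step_arm:
  increments: "0 0 0 0 0 0; 0 0 0 0 0 0; 0 0 0 0 0 0; 0 0 0 0 0 0; 0 0 0 0 0 0"

```text
time: 68.25
tool_pos: [0.4393, 0.3777, 0.0913]
ee_rot: [-3.14, 0.437, 3.014]
wrist_force: [4.2, -0.7, -2.2]
width: 0.064
```

```bash
python3 -c "
from h import *
fs()"
```

```text
t 68.25 shelf [-66.9  -0.8  30.7] [ 0.001 -0.001 -0.001] F [-2.9  0.1 -3.8] M [-0.17  0.43 -0.01] w 0.064
```

>>> step_arm:
  increments: "0.2 0 0 0 0 0; 0.1 0 0 0 0 0; 0 0 0 0 0 0; 0 0 0 0 0 0"

```text
time: 68.65
tool_pos: [0.4391, 0.3776, 0.0918]
ee_rot: [-3.14, 0.442, 3.013]
wrist_force: [10.1, -1.4, -1.5]
width: 0.064
```

```bash
python3 -c "
from h import *
fs()"
```

```text
t 68.65 shelf [-66.9  -0.7  31.3] [ 0.001 -0.006 -0.   ] F [-8.6  0.1 -5.7] M [ 0.08  1.47 -0.2 ] w 0.064
```

>>> step_arm:
  increments: "0 0 0 0 0 0; 0 0 0 0 0 0; 0 0 0 0 0 0; 0 0 0 0 0 0; 0 0 0 0 0 0"
  claw: -1

```text
time: 69.15
tool_pos: [0.4358, 0.3782, 0.0897]
ee_rot: [-3.14, 0.436, 3.014]
wrist_force: [-0.5, -0.1, -0.2]
width: 0.0933
```

```bash
python3 -c "
from h import *
fs();plan(sp(-66,-.6,5),shelf()[2])"
```

```text
t 69.15 shelf [-63.1  -0.9  30.8] [ 0.001  0.    -0.001] F [0.6 0.1 0. ] M [-0.04 -0.2   0.01] w 0.0933
   -0.29 -0.03 2.58 -0.001 0 0.001
```

>>> step_arm:
  increments: "-0.1 0 0.8 0 0 0; -0.1 0 0.8 0 0 0; -0.1 0 0.8 0 0 0; 0 0 0 0 0 0; 0 0 0 0 0 0"

```text
time: 69.65
tool_pos: [0.449, 0.3761, 0.0687]
ee_rot: [-3.139, 0.436, 3.014]
wrist_force: [-0.1, 0.7, 0.2]
width: 0.0942
```

```bash
python3 -c "
from h import *
fs()"
```

```text
t 69.65 shelf [-66.3  -0.4   6.1] [ 0.002  0.001 -0.001] F [ 0.1 -0.7  0.2] M [-0.05 -0.14  0.02] w 0.0942
```

>>> step_arm:
  increments: "0 0 0 0 0 0; 0 0 0 0 0 0; 0 0 0 0 0 0; 0 0 0 0 0 0; 0 0 0 0 0 0"
  claw: 1

```text
time: 70.15
tool_pos: [0.4491, 0.3764, 0.0697]
ee_rot: [-3.14, 0.437, 3.014]
wrist_force: [-0.3, 0.5, 1.6]
width: 0.0632
```

>>> step_arm:
  increments: "0 0 0 0 0 0; 0 0 0 0 0 0; 0 0 0 0 0 0"

```text
time: 70.45
tool_pos: [0.449, 0.3764, 0.0697]
ee_rot: [-3.14, 0.437, 3.014]
wrist_force: [-1.4, -0.5, 2.6]
width: 0.0637
```

```bash
python3 -c "
from h import *
fs()"
```

```text
t 70.45 shelf [-66.7  -0.8   7. ] [ 0.001 -0.    -0.001] F [0.1 0.7 3. ] M [ 0.21 -0.21 -0.03] w 0.0637
```

>>> step_arm:
  increments: "0.2 0 0 0 0 0; 0.1 0 0 0 0 0; 0 0 0 0 0 0; 0 0 0 0 0 0"

```text
time: 70.85
tool_pos: [0.4492, 0.3764, 0.0699]
ee_rot: [-3.14, 0.442, 3.013]
wrist_force: [7.5, -2.6, 0.7]
width: 0.0637
```

```bash
python3 -c "
from h import *
fs()"
```

```text
t 70.85 shelf [-66.9  -0.8   7.1] [ 0.001 -0.006 -0.   ] F [-7.3  1.6 -2.7] M [0.31 0.73 0.04] w 0.0637
```

>>> step_arm:
  increments: "0 0 0 0 0 0; 0 0 0 0 0 0; 0 0 0 0 0 0; 0 0 0 0 0 0; 0 0 0 0 0 0"
  claw: -1

```text
time: 71.35
tool_pos: [0.446, 0.3769, 0.0679]
ee_rot: [-3.14, 0.436, 3.014]
wrist_force: [0.8, -0.8, -0.1]
width: 0.0938
```

>>> step_arm:
  increments: "-0.3 0 0 0 0 0; 0 0 -2 0 0 0; 0 0 -4 0 0 0; 0 0 -5 0 0 0; 0 0 -5 0 0 0"

```text
time: 71.85
tool_pos: [0.3812, 0.3849, 0.2155]
ee_rot: [-3.139, 0.436, 3.014]
wrist_force: [0.8, 0.4, -0.7]
width: 0.0942
```

>>> step_arm:
  increments: "0 0 -2 0 0 0; 0 0 0 0 0 0; 0 0 0 0 0 0; 0 0 0 0 0 0"

```text
time: 72.25
tool_pos: [0.3734, 0.3855, 0.2297]
ee_rot: [-3.136, 0.434, 3.015]
wrist_force: [0.0, 0.7, 0.4]
width: 0.0939
```

Run:
```python
from h import *
fs()
im,C=snap("wrist","w18");topface(im,C,70,(0,130,80),(8,255,255))
s=plan(sp(-75,110,240),shelf()[2])
```

```text
t 72.25 shelf [-6.530e+01 -1.000e-01  1.842e+02] [ 0.005  0.002 -0.002] F [-0.1 -0.7  0.4] M [-0.01 -0.21 -0.05] w 0.0939
mark [-73.7 -18.6  10.   10.2  27.5]
mark [-73.9  17.3   9.7   9.8  44. ]
mark [-12.1  -0.3  17.8  55.    0.1]
   -0.31 -3.68 -1.85 -0.002 -0.001 0.001; -0.32 -3.67 -1.85 -0.002 -0.001 0.001; -0.32 -3.67 -1.86 -0.002 -0.001 0.001
```

>>> step_arm:
  increments: "0 -3.7 -1 0 0 0; 0 -3.7 -1 0 0 0; 0 -3.7 -1 0 0 0; 0 -3.7 0 0 0 0; 0 0 0 0 0 0"

```text
time: 72.8
tool_pos: [0.3417, 0.238, 0.2593]
ee_rot: [-3.139, 0.437, 3.01]
wrist_force: [-0.1, 0.2, -0.9]
width: 0.0941
```

>>> step_arm:
  increments: "0 0 0 0 0 0; 0 0 0 0 0 0; 0 0 0 0 0 0; 0 0 0 0 0 0"

```text
time: 73.2
tool_pos: [0.3421, 0.242, 0.2593]
ee_rot: [-3.139, 0.435, 3.015]
wrist_force: [-0.5, 0.3, 0.4]
width: 0.0939
```

Run:
```python
from h import *
fs()
im,C=snap("wrist","w19");b,Ct=snap("top","top4");s,Cs=snap("scene","scene4")
uv=proj(C,[sp(-65,0,35)])[0].astype(int);print(uv)
x0,y0=np.clip(uv-[110,110],0,[340,200])
A=cv2.resize(im[y0:y0+220,x0:x0+220],(400,400),interpolation=cv2.INTER_CUBIC)
us=proj(Cs,[sp(-65,0,35)])[0].astype(int)
B=cv2.resize(s[us[1]-50:us[1]+50,us[0]-50:us[0]+50],(400,400),interpolation=cv2.INTER_CUBIC)
D=cv2.resize(b[60:320,60:520],(354,200));E=cv2.resize(s[80:340,60:500],(338,200))
cv2.imwrite("pics/final.png",np.vstack([np.hstack([A,B]),np.hstack([D,E,np.zeros((200,800-692,3),np.uint8)])]))
# movement of other objects: difference between first and last top views
a=cv2.imread("pics/top0.png");d=cv2.absdiff(cv2.GaussianBlur(a,(3,3),0),cv2.GaussianBlur(b,(3,3),0)).max(2)>60
for n,(u,v) in dict(tray=(178,152),bottle=(92,208),reel=(227,280),screwdriver=(385,270),meter=(433,208),purple=(432,147),station=(470,275)).items(): print(n,int(d[v-20:v+20,u-20:u+20].sum()))
```

```text
t 73.2 shelf [-66.3 146.2 216.3] [ 0.002  0.001 -0.002] F [ 0.3 -0.3  0.6] M [ 0.   -0.21 -0.05] w 0.0939
[411 195]
tray 0
bottle 0
reel 193
screwdriver 2
meter 0
purple 0
station 0
```

View pics/final.png

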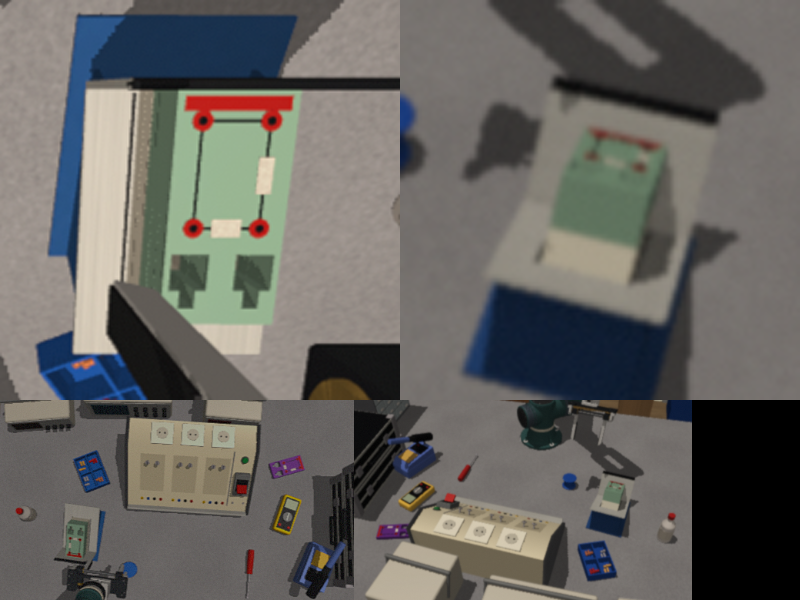

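Run:
```python
from h import *
a=cv2.imread("pics/scene0.png");b=cv2.imread("pics/scene4.png")
for im in(a,b):
    h=cv2.cvtColor(im[165:205,320:362],cv2.COLOR_BGR2HSV);m=cv2.inRange(h,np.array((100,130,50)),np.array((125,255,255)));print("reel px",np.argwhere(m).mean(0)+[165,320],int((m>0).sum()))
print(close_job())
```

```text
reel px [185.43986254 339.86941581] 291
reel px [185.4137931  339.84482759] 290
the job is handed in; nothing more can be done
None
```

The job is handed in at about 73 s, with all five plates in one squared pile on the middle of the rack. No verdict came back.

**What I did**
- I pushed the breaker down to its off stop first. The arm stopped moving against it, and the later picture shows the toggle down.
- I then took the orange plate (hung_c) and the blue plate (hung_b) off their screws and stacked them. hung_a was not on the console.
- On top of those I put the white, yellow and red grey-green plates (plate_b, plate_a, plate_c). The purple look-alike was left alone.

**What went wrong on the way**
- **Orange plate:** on my first try at sliding it up the slope, the fingers jammed on the panel. The wrist force reached about 68 N for a moment; the limit is 120 N. I backed off, raised the grip 1–2 mm, and it then slid and came off with only 1–2 N.
- **White plate:** it was found shifted about 21 mm sideways in the finished pile, probably the announced knock. I closed the gripper around the upper and then the lower layers to square the pile, and pressed each set against the backstop at about 8 N.

**Last checks**
- **Pile:** the jaws closed to 64 mm on both sets of layers, which is one plate's width. The top plate's marks are within about 0.6 mm of home, and the pile looks flush in both views.
- **Everything else:** comparing pictures from before and after showed no movement of the tray, bottle, screwdriver, multimeter, soldering station or purple plate. The arm partly hid the solder reel in the top view, so that comparison disagreed. The scene camera shows the reel unmoved.

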